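Clip the desoldering pump and the screwdriver back into the sloping tool rack

ROBOT

A 6-joint arm with a two-finger parallel gripper is mounted at the origin on a cart in front of the work surface, level with it; the furniture and walls round the work are solid. World frame = base frame: x ahead of the robot, y to its left, z up, the work surface at z = 0. Lengths are in m, angles in rad, forces in N, time in s.
With the tool pointing down it reaches from about 0.3 to 0.875 m from the base axis. Payload 4.2 kg.
Tool frame: the origin (TCP) lies at the centre of the arm's flange, where the gripper is bolted on; the fingertips stand 173 mm ahead of it and the grasp point (between the pads) lies 155 mm ahead of it; z points along the fingers, y is the line along which they close (so a half turn about z gives the same grasp; the last joint's range is limited). The gripper opens to 85 mm and grips with 20 to 120 N. Pads are 22 mm wide; open, the fingers measure 114 mm over their backs; the gripper's body (76 mm by 85 mm) begins 54 mm behind the grasp point. The pads swing forward as they close: fully open they stand 13 mm farther back than shut.
Start: joints at [-1.335, 0.32, 1.565, -0, 1.257, -0.02], TCP at [0.145, -0.556, 0.405] pointing down, gripper open.
Joint ranges: [-3.11, 3.11], [-0.84, 2.01], [0.21, 2.61], [-1.34, 4.49], [0.05, 2.63], [-2.56, 2.56]. Speed limits (rad/s): [2.57, 2.57, 3.14, 3.14, 3.14, 3.14].

INTERFACE

Orientations are given as a 3x3 rotation matrix whose columns are the frame's x, y, z axes.
In Python, from cell import get_obs, snapshot, bot gives the robot as it stands.
- The arm moves only by the tool play_rows, never from a script. Its argument "steps" is a list of rows, each an object of numbers: "dx", "dy", "dz": the shift along the tool's x, y, z in m; "yaw": the turn about the tool's z in degrees; "jaw": the closure, from -1 (fully open) to 1 (shut), so that 0 is half open. In form: [{"dx": .., "dy": .., "dz": .., "yaw": .., "jaw": ..}, ...]. A call has 1 to 5 rows; each row shifts and turns the commanded pose from where the row before left it, along the tool's axes as they then stand; what a row does not reach is not made up. A row lasts 1/10 s, in which the tool goes at most 50 mm and 8.59 degrees, less where a joint would pass 70% of its speed; a pose out of reach is approached as far as the arm can. A call is refused whole if a number of a shift passes 0.05 or a number of a turn 8.59, either way. A call with a gripper value outside its range is refused whole. The fingers move at their own pace and stop on an object; "squeeze" is the grip in N (left out, the last holds). Time passes only in rows, so rows that do not move let the fingers close. It gives the time, the measured TCP pose, the force, the opening and the grip force at its end, in the units of the state.
- get_obs(): the state, without advancing time (a new reading comes with each control period).
- snapshot(name): name is "side" or "top"; returns a dict with "color" (420x560x3 uint8, red, green, blue), "K" (3x3 intrinsics, pixels), "rvec" (rotation vector, rad) and "tvec" (3), from world to camera coordinates, as OpenCV has them. Camera axes: x right, y down, z forward; pixel columns grow to the right and rows downward; lengths in m; the calibration is good to about 2 mm. A picture is of the moment at which its call begins. There is no depth.
- bot.hand_in(): hands the job in; it is judged then, once.
The state is a dict: "clock": time; "joint_pos": joint angles; "dq": joint speeds; "tau": joint torques, N m; "ee_pos": TCP position; "eef_rot": TCP orientation; "force": force on the tool from outside, world axes, zero at the start; "moment": the same for the moment, N m; "width": finger opening in m; "grasp_force": force on a finger pad.
Only numpy, scipy, OpenCV 4.12 (cv2) and the standard library are available. Lean on these libraries where they do the work, as an engineer would, in place of code of your own. Each camera call takes 0.05 s, during which the arm holds its last target. There are 200 camera calls.

TASK

Put the blue and white desoldering pump and the red-handled screwdriver away in the sloping tool rack: each goes lengthwise into the empty clip strip that fits its thickness, handle end up the slope, and is pressed straight in, firmly but without forcing it, until both its spring clips have snapped round it and it lies fully home. Leave the yellow screwdriver already in the rack and the other things on the bench as they are.

Things in the scene. Friction and masses are not known exactly. Their poses are not given: they have to be found in the camera images.
- rack: Sloping tool stand of bent dark rod with two aluminium rails, 300 mm wide, 200 mm deep, fixed on the bench. Three clip strips sit on it side by side, 90 mm apart, in any order; each has two sprung steel clips, one up the slope from the other. Origin on the bench below the middle strip; x up the slope, z up. The strips' faces are 95 mm above the bench at their middles.
- strip_narrow: Empty strip, narrow clips at x = +15 and -15 mm (too close for fingers between), for the pump; 124 x 32 mm, fixed on the rails. Origin on its face midway between its two clips; x up the slope along it, y left across it, z straight out of the face, 36 deg from vertical, leaning to the robot: press in along -z. The pump is home with its axis at z = 14 mm; laid in the mouths it stops near z = 31 and, let go, may slide off.
- strip_wide: Empty strip, wide clips at x = +27 and -27 mm (42 mm clear between), for the red screwdriver; 124 x 32 mm, fixed on the rails. Origin on its face midway between its two clips; x up the slope along it, y left across it, z straight out of the face, 36 deg from vertical, leaning to the robot: press in along -z. The screwdriver is home with its axis at z = 15 mm; laid in the mouths it stops near z = 34.
- strip_narrow_hi (a point): Home point of the pump's axis in the upper narrow clip, 14 mm above the strip's face. A clip is two sprung jaws 12 mm wide (along the strip): throat 14 mm wide, 8 mm above this point, then flared lips to 30 mm wide, 17 mm above it.
- strip_narrow_lo (a point): The same in the lower narrow clip. A clip snaps at some 6 to 13 N, up to 22 N if the tool is askew; then comes the hard floor. Pressed while held above the clips, the pump turns in the fingers and stays wedged 3 to 17 mm high, the far end more; shut fingertips on the barrel 34 mm above, then 34 mm below the strip's middle send it home.
- strip_wide_hi (a point): Home point of the screwdriver's axis in the upper wide clip, 15 mm above the strip's face. Throat 18 mm wide, 9 mm above this point, then flared lips to 34 mm wide, 18 mm above it.
- strip_wide_lo (a point): The same in the lower wide clip; forces as for the narrow clips; both at once some 16 to 23 N. Shut fingertips can press the handle 15 mm either side of the strip's middle.
- pump: Desoldering pump, white barrel with blue ends, 170 mm long, round, 22 mm thick, about 60 g, lying on the bench. Origin on its underside at mid length; y along it to the plunger (handle) end, -y to the thin nozzle; its axis is 11 mm above the origin. Straight barrel from y = -45 to +55 mm; y = -8 mm goes midway between the clips; grip it near y = +34.
- driver: Screwdriver, red and black handle, steel blade, 195 mm long, about 60 g, lying on the bench. Origin on its underside at mid length; y along it to the handle end, blade to -y; its axis is 12 mm above the origin. Handle 28 mm wide (x), 25 mm high, from y = +14 to +88 mm; y = +49 mm goes midway between the clips and is a good place to grip.
- pump_hi (a point): Point on the pump's axis that belongs in the upper clip (its y = 7 mm, 11 mm above its underside).
- pump_lo (a point): Point on the pump's axis that belongs in the lower clip (its y = -23 mm).
- driver_hi (a point): Point on the red screwdriver's axis that belongs in the upper clip (its y = 76 mm, 12 mm above its underside).
- driver_lo (a point): Point on the red screwdriver's axis that belongs in the lower clip (its y = 22 mm).
- stowed: Screwdriver, yellow and black handle, 175 mm long, already home in the third strip; leave it. Origin on its underside at mid length.
- tape_black: Roll of black tape, 58 mm across, 19 mm high, a bystander. Origin under its centre.
- solder_spool: Spool of solder, 52 mm across, 45 mm high, a bystander. Origin under its centre.

How it is judged:
At the end, for the whole second after the job is handed in: Pump in the narrow strip and red screwdriver in the wide strip, handle ends up the slope: both clip points of each tool within 3 mm of home across the strip and in depth and, along it, within 14 mm (pump) or 8 mm (screwdriver); at rest (x of pump_hi in the frame of strip_narrow between 0.001 and 0.029 m and y of pump_hi in the frame of strip_narrow between -0.003 and 0.003 m and z of pump_hi in the frame of strip_narrow between 0.011 and 0.017 m and x of pump_lo in the frame of strip_narrow between -0.029 and -0.001 m and y of pump_lo in the frame of strip_narrow between -0.003 and 0.003 m and z of pump_lo in the frame of strip_narrow between 0.011 and 0.017 m and linear speed of each of pump, driver below 0.02 m/s and x of driver_hi in the frame of strip_wide between 0.019 and 0.035 m and y of driver_hi in the frame of strip_wide between -0.003 and 0.003 m and z of driver_hi in the frame of strip_wide between 0.0124 and 0.0184 m and x of driver_lo in the frame of strip_wide between -0.035 and -0.019 m and y of driver_lo in the frame of strip_wide between -0.003 and 0.003 m and z of driver_lo in the frame of strip_wide between 0.0124 and 0.0184 m); the robot touches nothing.
It fails at once if the yellow screwdriver already in the rack is shifted by more than 6 mm (distance of stowed from where it was at the start of the episode above 0.006 m).
It fails at once if the tape or the solder spool is shifted by more than 20 mm (distance of any of tape_black, solder_spool from where it was at the start of the episode above 0.02 m).
It fails at once if a tool is forced against its clip strip with more than 160 N (contact force between pump and strip_narrow above 160 N or contact force between driver and strip_wide above 160 N).
It also fails if it takes over 72 s, if anything falls off the work surface, if the arm or the gripper's body presses on something with over 40 N, if the wrist force passes 120 N, or if a joint passes its speed limit or range.

## Working session

There is one attempt and no reset: what is moved stays moved. The work goes in short steps, Python scripts to look and compute and a tool call to move; the robot and the scene stay as the last step left them, time stands still between calls to the robot, and variables do not carry over. Pictures are saved under pics/ and viewed, at most 10 in all, crops included, and the job is handed in when it is done.

Besides the shell and the picture viewer there is one more tool, called after "Request:" as a command line: name --argument value ..., lists and objects as JSON in quotes. play_rows: Moves the arm, as the interface text tells. Its arguments: {"type":"object","properties":{"steps":{"type":"array"},"squeeze":{"type":"number"}},"required":["steps"]}

```bash
ls; mkdir -p pics; python3 - <<'E'
from cell import get_obs,snapshot,bot
import cv2
o=get_obs()
for k,v in o.items(): print(k,v)
for n in("side","top"):
    s=snapshot(n); cv2.imwrite(f'pics/{n}0.png',s['color'][:,:,::-1]); print(n,s['K'].tolist(),s['rvec'],s['tvec'])
E
```

```text
pics
clock 0.0
joint_pos [-1.33502136e+00  3.20279605e-01  1.56567215e+00  2.42461252e-06
  1.25739150e+00 -2.00019692e-02]
dq [-0.00077191 -0.0009948   0.00115851 -0.00154445 -0.00091556 -0.00086154]
tau [-2.75330392e-03 -4.15531468e+01 -2.34166181e+01 -1.49200223e-04
  8.20045243e-03  7.43193453e-06]
ee_pos [ 0.14543358 -0.55612807  0.40389172]
eef_rot [[ 9.67467221e-01  2.52996069e-01 -4.06691568e-04]
 [ 2.52996393e-01 -9.67465723e-01  1.70270633e-03]
 [ 3.73178541e-05 -1.75020406e-03 -9.99998468e-01]]
force [-0.12088545 -0.4479932  -0.26474389]
moment [-0.00735439  0.05203134  0.02391244]
grasp_force 0.0
width 0.08563503749805958
side [[501.6388249372134, 0.0, 288.4702193733618], [0.0, 501.6388249372134, 205.65105417910146], [0.0, 0.0, 1.0]] [ 0.59858732 -2.46605895  1.3930436 ] [0.45287133 0.21459187 1.17450298]
top [[466.5337805977026, 0.0, 276.221170947098], [0.0, 466.5337805977026, 214.69566034305097], [0.0, 0.0, 1.0]] [ 2.16409072 -2.14603949  0.10934124] [-0.01154564  0.5372717   1.4456066 ]
```

View pics/side0.png

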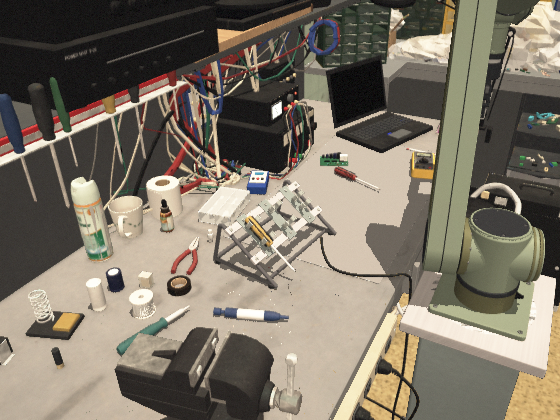

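View pics/top0.png

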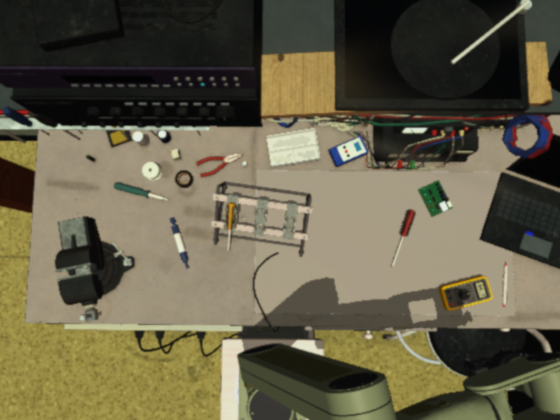

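```bash
cat > h.py <<'E'
from cell import get_obs,snapshot,bot
import cv2,numpy as np
np.set_printoptions(precision=4,suppress=True)
def ray(s,uv):
    R=cv2.Rodrigues(s['rvec'])[0]; C=-R.T@s['tvec']
    d=R.T@np.linalg.inv(s['K'])@np.array([uv[0],uv[1],1.]); return C,d/np.linalg.norm(d)
def onz(s,uv,z):
    C,d=ray(s,uv); return C+d*(z-C[2])/d[2]
def proj(s,P):
    return cv2.projectPoints(np.atleast_2d(P).astype(float),s['rvec'],s['tvec'],s['K'],None)[0][:,0]
def tri(s1,u1,s2,u2):
    a,d=ray(s1,u1);b,e=ray(s2,u2)
    t=np.linalg.lstsq(np.c_[d,-e],b-a,rcond=None)[0]
    p,q=a+d*t[0],b+e*t[1]; return (p+q)/2,np.linalg.norm(p-q)
def crop(s,x,y,w,h,f,name):
    cv2.imwrite(name,cv2.resize(s['color'][y:y+h,x:x+w,::-1],None,fx=f,fy=f,interpolation=cv2.INTER_CUBIC))
E
python3 - <<'E'
from h import *
t=snapshot('top');s=snapshot('side')
crop(t,200,170,130,100,6,'pics/rt.png'); crop(s,200,165,150,130,4.5,'pics/rs.png')
hsv=cv2.cvtColor(t['color'],cv2.COLOR_RGB2HSV)
def blob(m,box,z,n):
    k=np.zeros_like(m);x,y,w,h=box;k[y:y+h,x:x+w]=m[y:y+h,x:x+w]
    p=np.argwhere(k>0)[:,::-1].astype(np.float32)
    c,sz,a=cv2.minAreaRect(p); b=cv2.boxPoints((c,sz,a))
    print(n,len(p),c,sz,a)
    e=[(b[i]+b[(i+1)%4])/2 for i in range(4)]
    for q in e+[c]: print('  ',q,onz(t,q,z))
m=lambda lo,hi:cv2.inRange(hsv,np.array(lo),np.array(hi))
blob(m((100,90,20),(130,255,255)),(160,210,40,65),.011,'pump blue')
blob(m((0,120,60),(8,255,255))|m((172,120,60),(180,255,255)),(385,200,40,50),.0125,'red')
g=cv2.cvtColor(t['color'],cv2.COLOR_RGB2GRAY)
np.set_printoptions(linewidth=250)
E
```

```text
pump blue 38 (177.36285400390625, 236.38389587402344) (36.992149353027344, 3.8096964359283447) 72.25532531738281
   [171.7257 218.7678] [0.524  0.3291 0.011 ]
   [179.1771 235.8033] [0.4693 0.3033 0.011 ]
   [183. 254.] [0.4114 0.2891 0.011 ]
   [175.5486 236.9644] [0.4655 0.3148 0.011 ]
   (177.36285400390625, 236.38389587402344) [0.4674 0.309  0.011 ]
red 159 (407.1500244140625, 222.55001831054688) (6.957010269165039, 26.879358291625977) 18.43494987487793
   [403.85 221.45] [ 0.5209 -0.4138  0.0125]
   [411.4 209.8] [ 0.5585 -0.4387  0.0125]
   [410.45 223.65] [ 0.514  -0.4346  0.0125]
   [402.9 235.3] [ 0.4767 -0.4098  0.0125]
   (407.1500244140625, 222.55001831054688) [ 0.5175 -0.4242  0.0125]
```

View pics/rt.png

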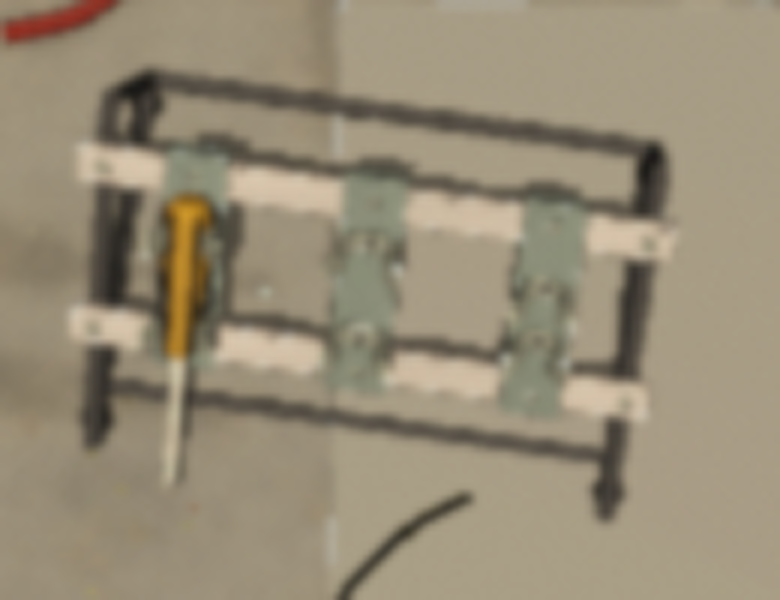

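View pics/rs.png

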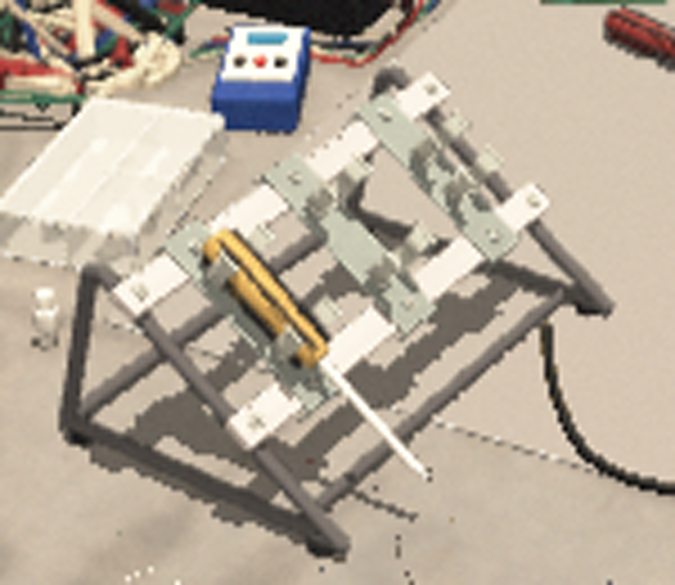

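```bash
python3 - <<'E'
from h import *
t=snapshot('top');s=snapshot('side')
T=lambda x,y:(200+x/6-.4,170+y/6-.4); S=lambda x,y:(200+x/4.5-.4,165+y/4.5-.4)
pts={'hiL':((103,165),(142,290)),'hiR':((650,242),(431,88)),'loL':((93,325),(255,422)),'loR':((625,403),(533,201)),
'Mhi':((378,203),(297,178)),'Mlo':((357,374),(406,305)),'Rhi':((556,228),(385,115)),'Rlo':((530,400),(495,237))}
for k,(a,b) in pts.items():
    p,e=tri(t,T(*a),s,S(*b)); print(k,p,round(e,4))
A=t['color'][200:280,140:220,::-1];B=t['color'][195:275,370:450,::-1]
C=s['color'][280:340,200:300,::-1];D=s['color'][150:210,310:410,::-1]
f=lambda i,w,h:cv2.resize(i,(w,h),interpolation=cv2.INTER_CUBIC)
cv2.imwrite('pics/tools.png',np.vstack([np.hstack([f(A,320,320),f(B,320,320)]),np.hstack([f(C,320,192),f(D,320,192)])]))
E
```

```text
hiL [0.5783 0.1698 0.1203] 0.0007
hiR [ 0.5418 -0.1026  0.1207] 0.0002
loL [0.5035 0.181  0.0645] 0.0006
loR [ 0.4659 -0.0928  0.064 ] 0.0002
Mhi [0.5603 0.0325 0.1223] 0.0001
Mlo [0.481  0.0454 0.0648] 0.0032
Rhi [ 0.5487 -0.0557  0.123 ] 0.001
Rlo [ 0.4677 -0.0438  0.0647] 0.0017
```

View pics/tools.png

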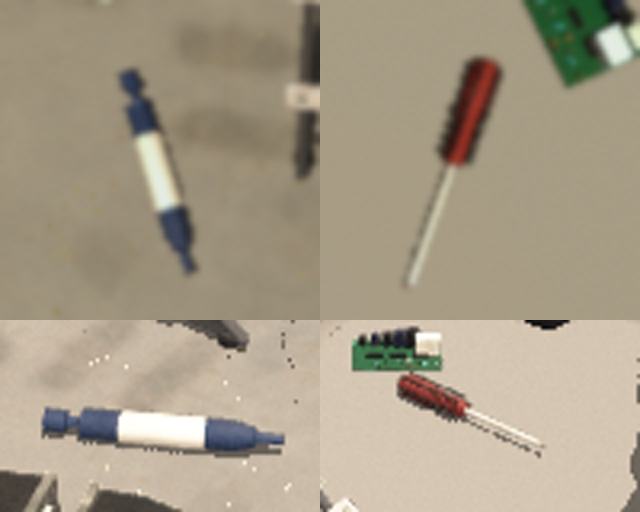

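```bash
python3 - <<'E'
from h import *
t=snapshot('top');s=snapshot('side')
T=lambda x,y:(140+x/4-.4,200+y/4-.4);TD=lambda x,y:(370+(x-320)/4-.4,195+y/4-.4)
S=lambda x,y:(200+x/3.2-.4,280+(y-320)/3.2-.4);SD=lambda x,y:(310+(x-320)/3.2-.4,150+(y-320)/3.2-.4)
for n,a,b,z in(('pl',T(129,70),S(42,422),.011),('noz',T(192,271),S(284,439),.011),('w1',T(147,135),S(118,429),.011),('w2',T(173,208),S(205,433),.011),('dh',TD(485,60),SD(399,384),.012),('neck',TD(453,164),SD(467,411),.012),('dt',TD(408,286),SD(543,445),.012)):
    p,e=tri(t,a,s,b);print(n,onz(t,a,z),onz(s,b,z),'tri',p,e)
hs=cv2.cvtColor(t['color'],cv2.COLOR_RGB2HSV).astype(int)
bg=cv2.medianBlur(t['color'],31).astype(int)
d=np.abs(t['color'].astype(int)-bg).sum(2)
for n,(x,y,w,h),z in(('pump',(160,212,40,60),.011),('driver',(388,205,28,65),.012)):
    p=np.argwhere(d[y:y+h,x:x+w]>60)[:,::-1]+[x,y]
    q=np.array([onz(t,u,z)[:2] for u in p.astype(float)])
    vx=cv2.fitLine(q.astype(np.float32),cv2.DIST_HUBER,0,.001,.001).ravel();k=(q-vx[2:])@vx[:2]
    print(n,len(p),vx,'ext',k.min(),k.max(),'mid',vx[2:]+vx[:2]*(k.min()+k.max())/2,np.degrees(np.arctan2(vx[1],vx[0])))
E
```

```text
pl [0.5293 0.3289 0.011 ] [0.5279 0.3351 0.011 ] tri [0.5306 0.3306 0.006 ] 0.0016940366168894157
noz [0.3692 0.2731 0.011 ] [0.3684 0.273  0.011 ] tri [0.3689 0.273  0.0108] 0.000832882655624769
w1 [0.4771 0.3126 0.011 ] [0.4764 0.3168 0.011 ] tri [0.4779 0.3137 0.0077] 0.0012504749245068724
w2 [0.419  0.2898 0.011 ] [0.4201 0.2927 0.011 ] tri [0.4201 0.2907 0.0092] 0.0022433365262057928
dh [ 0.5592 -0.4371  0.012 ] [ 0.5611 -0.4338  0.012 ] tri [ 0.5608 -0.437   0.0106] 0.0029213083706359604
neck [ 0.4757 -0.4098  0.012 ] [ 0.4734 -0.408   0.012 ] tri [ 0.4751 -0.4105  0.0104] 0.001609177947093224
dt [ 0.3791 -0.3723  0.012 ] [ 0.3791 -0.3734  0.012 ] tri [ 0.3789 -0.3722  0.0126] 0.00024942113821843463
pump 368 [0.9447 0.328  0.4502 0.3022] ext -0.08733834368691054 0.08474950476133733 mid [0.4489 0.3018] 19.144957
driver 369 [ 0.9385 -0.3454  0.5019 -0.4175] ext -0.1312429174192082 0.06371921003301918 mid [ 0.4702 -0.4058] -20.204704
```

Request:
play_rows --steps '[{"dx": 0.049, "dy": -0.0045}, {"dx": 0.049, "dy": -0.0045}, {"dx": 0.049, "dy": -0.0045}, {"dx": 0.049, "dy": -0.0045}, {"dx": 0.049, "dy": -0.0045}]'

```text
schema error: expected keys dx, dy, dz, yaw, jaw
```

Request:
play_rows --steps '[{"dx": 0.049, "dy": -0.0045}, {"dx": 0.049, "dy": -0.0045}, {"dx": 0.049, "dy": -0.0045}, {"yaw": 8.5, "dz": 0.03}, {"yaw": 8.5, "dz": 0.03}]'

```text
schema error: expected keys dx, dy, dz, yaw, jaw
```

Request:
play_rows --steps '[{"yaw": 8.5, "dz": 0.03}, {"yaw": 8.5, "dz": 0.03}, {"yaw": 0.6}, {"dz": 0}]'

```text
schema error: expected keys dx, dy, dz, yaw, jaw
```

```bash
cat >> h.py <<'E'
def go(x,y,z,ang):
    o=get_obs();R=o['eef_rot'];p=o['ee_pos'];a=np.degrees(np.arctan2(R[1,0],R[0,0]))
    print('t',o['clock'],'p',p,'ang',round(a,2),'yaw',round((a-ang+180)%360-180,2),'d',R.T@(np.array([x,y,z])-p),'w',o['width'],'F',o['force'],'g',o['grasp_force'],'j6',o['joint_pos'][5])
E
python3 -c "
from h import *
go(.516,-.422,.176,-20)"
```

```text
t 0.4 p [ 0.1455 -0.5563  0.4046] ang 14.66 yaw 34.66 d [ 0.3924 -0.0361  0.2286] w 0.08484636812343638 F [0.1032 1.0157 0.4651] g 0.0 j6 -0.019998377083662366
```

All keys are needed in every row.

Request:
play_rows --steps '[{"dx": 0.049, "dy": -0.0045, "dz": 0, "yaw": 0, "jaw": -1}, {"dx": 0.049, "dy": -0.0045, "dz": 0, "yaw": 0, "jaw": -1}, {"dx": 0.049, "dy": -0.0045, "dz": 0, "yaw": 0, "jaw": -1}, {"dx": 0.049, "dy": -0.0045, "dz": 0, "yaw": 0, "jaw": -1}, {"dx": 0.049, "dy": -0.0045, "dz": 0, "yaw": 0, "jaw": -1}]' --squeeze 30

```text
clock: 0.9
ee_pos: [0.3785, -0.4716, 0.4049]
eef_rot: [[0.967, 0.253, 0.0], [0.253, -0.967, -0.0], [0.0, 0.0, -1.0]]
force: [0.1, -1.1, -0.0]
width: 0.0851
grasp_force: 0.0
```

Request:
play_rows --steps '[{"dx": 0.049, "dy": -0.0045, "dz": 0, "yaw": 0, "jaw": -1}, {"dx": 0.049, "dy": -0.0045, "dz": 0, "yaw": 0, "jaw": -1}, {"dx": 0.049, "dy": -0.0045, "dz": 0, "yaw": 0, "jaw": -1}, {"dx": 0, "dy": 0, "dz": 0.03, "yaw": 8.5, "jaw": -1}, {"dx": 0, "dy": 0, "dz": 0.03, "yaw": 8.5, "jaw": -1}]'

```text
clock: 1.4
ee_pos: [0.5175, -0.4213, 0.3445]
eef_rot: [[0.999, -0.044, 0.002], [-0.044, -0.999, -0.002], [0.002, 0.002, -1.0]]
force: [-0.1, -0.8, 0.1]
width: 0.0855
grasp_force: 0.0
```

Request:
play_rows --steps '[{"dx": 0, "dy": 0, "dz": 0.03, "yaw": 8.5, "jaw": -1}, {"dx": 0, "dy": 0, "dz": 0.03, "yaw": 8.5, "jaw": -1}, {"dx": 0, "dy": 0, "dz": 0, "yaw": 0.6, "jaw": -1}, {"dx": 0, "dy": 0, "dz": 0, "yaw": 0, "jaw": -1}]'

```text
clock: 1.8
ee_pos: [0.5158, -0.4225, 0.285]
eef_rot: [[0.941, -0.339, -0.0], [-0.339, -0.941, 0.0], [-0.0, -0.0, -1.0]]
force: [0.2, -1.5, 0.1]
width: 0.0854
grasp_force: 0.0
```

```bash
python3 -c "
from h import *
go(.516,-.422,.176,-20)"
```

```text
t 1.8 p [ 0.5158 -0.4225  0.285 ] ang -19.79 yaw 0.21 d [ 0.     -0.0005  0.109 ] w 0.0853846772527496 F [ 0.2274 -1.4711  0.0705] g 0.0 j6 1.2127198292879169
```

Request:
play_rows --steps '[{"dx": 0, "dy": 0, "dz": 0.04, "yaw": 0, "jaw": -0.4}, {"dx": 0, "dy": 0, "dz": 0.04, "yaw": 0, "jaw": -0.4}, {"dx": 0, "dy": 0, "dz": 0.029, "yaw": 0, "jaw": -0.4}, {"dx": 0, "dy": 0, "dz": 0, "yaw": 0, "jaw": 0.2}, {"dx": 0, "dy": 0, "dz": 0, "yaw": 0, "jaw": 1}]' --squeeze 30

```text
clock: 2.3
ee_pos: [0.5164, -0.4231, 0.1778]
eef_rot: [[0.94, -0.34, 0.003], [-0.34, -0.94, -0.002], [0.003, 0.001, -1.0]]
force: [0.2, 0.2, -0.4]
width: 0.0314
grasp_force: 0.1
```

Request:
play_rows --steps '[{"dx": 0, "dy": 0, "dz": 0, "yaw": 0, "jaw": 1}, {"dx": 0, "dy": 0, "dz": 0, "yaw": 0, "jaw": 1}, {"dx": 0, "dy": 0, "dz": 0, "yaw": 0, "jaw": 1}, {"dx": 0, "dy": 0, "dz": 0, "yaw": 0, "jaw": 1}, {"dx": 0, "dy": 0, "dz": 0, "yaw": 0, "jaw": 1}]'

```text
clock: 2.8
ee_pos: [0.5164, -0.4229, 0.1784]
eef_rot: [[0.94, -0.341, 0.004], [-0.341, -0.94, -0.003], [0.005, 0.002, -1.0]]
force: [-0.3, -0.4, 7.1]
width: 0.0266
grasp_force: 30.0
```

Request:
play_rows --steps '[{"dx": 0, "dy": 0, "dz": -0.02, "yaw": 0, "jaw": 1}, {"dx": 0, "dy": 0, "dz": -0.05, "yaw": 0, "jaw": 1}, {"dx": 0, "dy": 0, "dz": -0.05, "yaw": 0, "jaw": 1}, {"dx": 0, "dy": 0, "dz": -0.05, "yaw": 0, "jaw": 1}, {"dx": 0, "dy": 0, "dz": -0.02, "yaw": 0, "jaw": 1}]'

```text
clock: 3.3
ee_pos: [0.5159, -0.4225, 0.3727]
eef_rot: [[0.94, -0.341, 0.008], [-0.341, -0.94, -0.007], [0.01, 0.004, -1.0]]
force: [-0.4, 0.3, -1.5]
width: 0.0263
grasp_force: 29.7
```

Request:
play_rows --steps '[{"dx": 0, "dy": 0, "dz": 0, "yaw": -6.2, "jaw": 1}, {"dx": 0, "dy": 0, "dz": 0, "yaw": -6.0, "jaw": 1}, {"dx": 0, "dy": 0, "dz": 0, "yaw": 0, "jaw": 1}]'

```text
clock: 3.6
ee_pos: [0.5154, -0.4221, 0.3665]
eef_rot: [[0.991, -0.135, 0.001], [-0.135, -0.991, -0.001], [0.001, 0.0, -1.0]]
force: [0.4, 0.1, -0.8]
width: 0.0263
grasp_force: 29.7
```

```bash
python3 -c "
from h import *
go(.4683,.0463,.35,-7.8)
s=snapshot('side');u=proj(s,get_obs()['ee_pos']-[0,0,.16])[0].astype(int);print(u)
x,y=max(0,u[0]-60),max(0,u[1]-55);crop(s,x,y,120,100,3,'pics/d1.png');print(x,y)"
```

```text
t 3.6 p [ 0.5154 -0.4221  0.3665] ang -7.75 yaw 0.05 d [-0.1098 -0.4577  0.0162] w 0.026336797582379477 F [ 0.4417  0.0903 -0.7582] g 29.695699794392567 j6 1.002574198904219
[348 119]
288 64
```

View pics/d1.png

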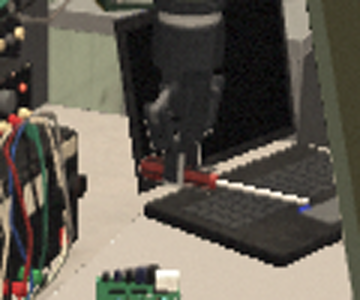

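Request:
play_rows --steps '[{"dx": -0.011, "dy": -0.0457, "dz": 0, "yaw": 0, "jaw": 1}, {"dx": -0.011, "dy": -0.0457, "dz": 0, "yaw": 0, "jaw": 1}, {"dx": -0.011, "dy": -0.0457, "dz": 0, "yaw": 0, "jaw": 1}, {"dx": -0.011, "dy": -0.0457, "dz": 0, "yaw": 0, "jaw": 1}, {"dx": -0.011, "dy": -0.0457, "dz": 0, "yaw": 0, "jaw": 1}]'

```text
clock: 4.15
ee_pos: [0.4913, -0.1867, 0.3658]
eef_rot: [[0.991, -0.137, 0.0], [-0.137, -0.991, 0.0], [0.0, -0.0, -1.0]]
force: [0.4, 0.3, -0.8]
width: 0.0263
grasp_force: 29.7
```

Request:
play_rows --steps '[{"dx": -0.011, "dy": -0.0457, "dz": 0, "yaw": 0, "jaw": 1}, {"dx": -0.011, "dy": -0.0457, "dz": 0, "yaw": 0, "jaw": 1}, {"dx": -0.011, "dy": -0.0457, "dz": 0, "yaw": 0, "jaw": 1}, {"dx": -0.011, "dy": -0.0457, "dz": 0, "yaw": 0, "jaw": 1}, {"dx": -0.011, "dy": -0.0457, "dz": 0, "yaw": 0, "jaw": 1}]'

```text
clock: 4.65
ee_pos: [0.4675, 0.0471, 0.3659]
eef_rot: [[0.991, -0.137, 0.001], [-0.137, -0.991, -0.0], [0.001, -0.0, -1.0]]
force: [1.1, -0.1, -0.5]
width: 0.0265
grasp_force: 29.7
```

Request:
play_rows --steps '[{"dx": 0, "dy": 0, "dz": 0, "yaw": 0, "jaw": 1}, {"dx": 0, "dy": 0, "dz": 0, "yaw": 0, "jaw": 1}]'

```text
clock: 4.85
ee_pos: [0.468, 0.0462, 0.3658]
eef_rot: [[0.991, -0.133, 0.0], [-0.133, -0.991, -0.001], [0.0, 0.001, -1.0]]
force: [-0.2, -1.0, -0.7]
width: 0.0263
grasp_force: 29.8
```

```bash
python3 -c "
from h import *
go(.4683,.0463,.334,-7.8)
s=snapshot('side');t=snapshot('top')
A=s['color'][100:260,200:360,::-1];B=t['color'][160:260,200:300,::-1]
f=lambda i:cv2.resize(i,(400,400),interpolation=cv2.INTER_CUBIC)
cv2.imwrite('pics/d2.png',np.hstack([f(A),f(B)]))"
```

```text
t 4.85 p [0.468  0.0462 0.3658] ang -7.66 yaw 0.14 d [ 0.0003 -0.0001  0.0318] w 0.026323505473174538 F [-0.1516 -1.0346 -0.7456] g 29.8085601333878 j6 1.77894109249306
```

View pics/d2.png

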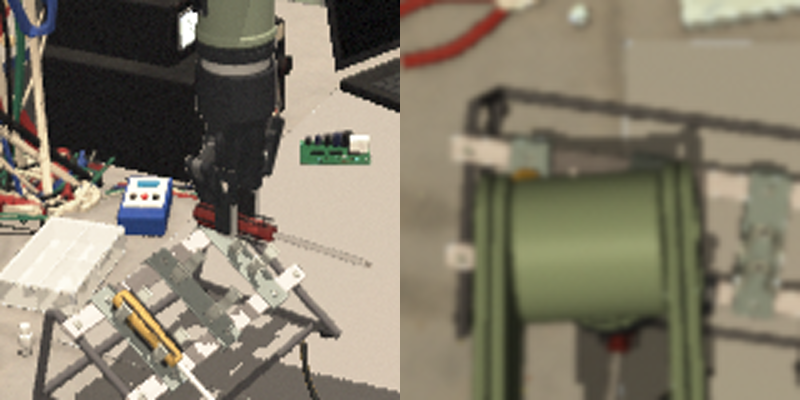

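Request:
play_rows --steps '[{"dx": 0, "dy": 0, "dz": 0.032, "yaw": 0, "jaw": 1}, {"dx": 0.0088, "dy": 0, "dz": 0.0121, "yaw": 0, "jaw": 1}, {"dx": 0.0088, "dy": 0, "dz": 0.0121, "yaw": 0, "jaw": 1}, {"dx": 0, "dy": 0, "dz": 0, "yaw": 0, "jaw": 1}]' --squeeze 25

```text
clock: 5.35
ee_pos: [0.487, 0.042, 0.3082]
eef_rot: [[0.991, -0.137, -0.002], [-0.137, -0.991, -0.0], [-0.002, 0.001, -1.0]]
force: [-0.8, -0.3, -1.3]
width: 0.0263
grasp_force: 29.8
```

Request:
play_rows --steps '[{"dx": 0.0024, "dy": 0, "dz": 0.0032, "yaw": 0, "jaw": 1}, {"dx": 0.0024, "dy": 0, "dz": 0.0032, "yaw": 0, "jaw": 1}, {"dx": 0, "dy": 0, "dz": 0, "yaw": 0, "jaw": 1}]'

```text
clock: 5.65
ee_pos: [0.4904, 0.0422, 0.3035]
eef_rot: [[0.991, -0.135, -0.0], [-0.135, -0.991, -0.0], [-0.0, 0.0, -1.0]]
force: [-2.4, -0.7, 3.4]
width: 0.0267
grasp_force: 29.8
```

Request:
play_rows --steps '[{"dx": 0.0024, "dy": 0, "dz": 0.0032, "yaw": 0, "jaw": 1}, {"dx": 0.0024, "dy": 0, "dz": 0.0032, "yaw": 0, "jaw": 1}, {"dx": 0, "dy": 0, "dz": 0, "yaw": 0, "jaw": 1}]'

```text
clock: 5.95
ee_pos: [0.4948, 0.0419, 0.297]
eef_rot: [[0.991, -0.135, -0.0], [-0.135, -0.991, 0.0], [-0.0, -0.0, -1.0]]
force: [-3.8, -0.2, 2.7]
width: 0.0267
grasp_force: 29.4
```

Request:
play_rows --steps '[{"dx": 0.0024, "dy": 0, "dz": 0.0032, "yaw": 0, "jaw": 1}, {"dx": 0.0024, "dy": 0, "dz": 0.0032, "yaw": 0, "jaw": 1}, {"dx": 0, "dy": 0, "dz": 0, "yaw": 0, "jaw": 1}]'

```text
clock: 6.25
ee_pos: [0.4999, 0.0412, 0.2906]
eef_rot: [[0.991, -0.135, 0.0], [-0.135, -0.991, 0.0], [0.0, -0.0, -1.0]]
force: [-4.0, -0.2, 4.2]
width: 0.0264
grasp_force: 30.0
```

```bash
cat >>h.py <<'E'
M=np.array([.5207,.0391,.095]);Rr=np.array([.5085,-.0501,.095])
def strip(o0,p):
    a=np.radians(-7.8);b=np.radians(36);c,s=np.cos(a),np.sin(a)
    x=np.array([c*np.cos(b),s*np.cos(b),np.sin(b)]);y=np.array([-s,c,0]);return np.c_[x,y,np.cross(x,y)].T@(p-o0)
E
python3 -c "
from h import *
go(.5207,.0391,.334,-7.8)
o=get_obs();print(strip(M,o['ee_pos']-[0,0,.166]),'F',strip(0,o['force']),o['moment'])"
```

```text
t 6.25 p [0.4999 0.0412 0.2906] ang -7.74 yaw 0.06 d [ 0.0209 -0.0008 -0.0434] w 0.02644808542258894 F [-4.0187 -0.2454  4.1976] g 29.98854696750641 j6 1.7650185585023832
[ 0.0005 -0.0008  0.0363] F [-0.7269 -0.7886  5.7166] [0.0142 0.4379 0.046 ]
```

Request:
play_rows --steps '[{"dx": 0.0018, "dy": 0, "dz": 0.0024, "yaw": 0, "jaw": 1}, {"dx": 0.0018, "dy": 0, "dz": 0.0024, "yaw": 0, "jaw": 1}, {"dx": 0, "dy": 0, "dz": 0, "yaw": 0, "jaw": 1}]'

```text
clock: 6.55
ee_pos: [0.5037, 0.0406, 0.2855]
eef_rot: [[0.991, -0.135, 0.001], [-0.135, -0.991, -0.0], [0.001, 0.0, -1.0]]
force: [-0.5, 0.4, -1.8]
width: 0.0267
grasp_force: 29.8
```

Request:
play_rows --steps '[{"dx": 0.0018, "dy": 0, "dz": 0.0024, "yaw": 0, "jaw": 1}, {"dx": 0.0018, "dy": 0, "dz": 0.0024, "yaw": 0, "jaw": 1}, {"dx": 0, "dy": 0, "dz": 0, "yaw": 0, "jaw": 1}]'

```text
clock: 6.85
ee_pos: [0.5071, 0.04, 0.2803]
eef_rot: [[0.991, -0.135, -0.001], [-0.135, -0.991, -0.0], [-0.001, 0.0, -1.0]]
force: [-2.3, -0.3, -0.6]
width: 0.026
grasp_force: 30.0
```

```bash
cat >>h.py <<'E'
def st(O,off):
    o=get_obs();print('t',o['clock'],'S',strip(O,o['ee_pos']-[0,0,off]),'F',strip(0,o['force']),'w',o['width'],'g',o['grasp_force'])
def pic(name,sb,tb):
    s=snapshot('side');t=snapshot('top')
    f=lambda i,b:cv2.resize(i['color'][b[1]:b[1]+b[2],b[0]:b[0]+b[2],::-1],(400,400),interpolation=cv2.INTER_CUBIC)
    cv2.imwrite(name,np.hstack([f(s,sb),f(t,tb)]))
E
python3 -c "
from h import *
st(M,.166);pic('pics/d3.png',(220,150,100),(200,170,110))"
```

```text
t 6.85 S [ 0.0004 -0.0009  0.0236] F [-2.1448 -0.5843  0.8713] w 0.026004850036281793 g 29.981192951090634
```

View pics/d3.png

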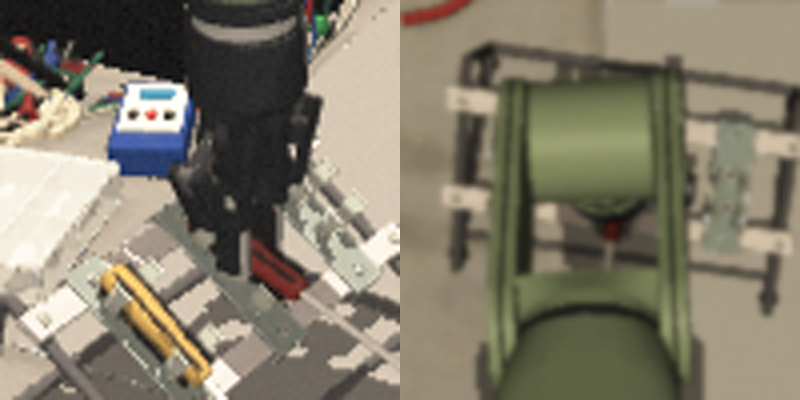

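Request:
play_rows --steps '[{"dx": 0.0018, "dy": 0, "dz": 0.0024, "yaw": 0, "jaw": 1}, {"dx": 0.0006, "dy": 0, "dz": 0.0008, "yaw": 0, "jaw": 1}, {"dx": 0, "dy": 0, "dz": 0, "yaw": 0, "jaw": 1}]'

```text
clock: 7.25
ee_pos: [0.5081, 0.0399, 0.2783]
eef_rot: [[0.991, -0.135, -0.004], [-0.135, -0.991, 0.0], [-0.004, 0.0, -1.0]]
force: [-9.4, 0.6, 11.8]
width: 0.0266
grasp_force: 31.3
```

Request:
play_rows --steps '[{"dx": 0.0018, "dy": 0, "dz": 0.0024, "yaw": 0, "jaw": 1}, {"dx": 0.0006, "dy": 0, "dz": 0.0008, "yaw": 0, "jaw": 1}, {"dx": 0, "dy": 0, "dz": 0, "yaw": 0, "jaw": 1}]'

```text
clock: 7.55
ee_pos: [0.5095, 0.0397, 0.2753]
eef_rot: [[0.991, -0.135, -0.007], [-0.135, -0.991, 0.0], [-0.007, 0.001, -1.0]]
force: [-13.9, 0.8, 15.5]
width: 0.0264
grasp_force: 32.7
```

```bash
python3 -c "
from h import *
st(M,.166);print(get_obs()['moment'])"
```

```text
t 7.55 S [-0.0007 -0.001   0.0181] F [-2.106  -1.1134 20.6424] w 0.026443400343444123 g 32.686376241763355
[0.1435 1.927  0.0279]
```

Request:
play_rows --steps '[{"dx": 0.0018, "dy": 0, "dz": 0.0024, "yaw": 0, "jaw": 1}, {"dx": 0, "dy": 0, "dz": 0, "yaw": 0, "jaw": 1}]'

```text
clock: 7.75
ee_pos: [0.5109, 0.0395, 0.2717]
eef_rot: [[0.991, -0.135, -0.009], [-0.135, -0.991, 0.001], [-0.009, 0.001, -1.0]]
force: [-13.4, 1.1, 7.6]
width: 0.0264
grasp_force: 37.8
```

```bash
python3 -c "
from h import *
st(M,.166);print(get_obs()['moment'])"
```

```text
t 7.75 S [-0.0016 -0.001   0.0144] F [-6.3661 -0.7152 14.0081] w 0.026439721858944346 g 37.790032625198364
[0.2245 1.4301 0.032 ]
```

Request:
play_rows --steps '[{"dx": 0, "dy": 0, "dz": -0.002, "yaw": 0, "jaw": -0.3}, {"dx": 0, "dy": 0, "dz": 0, "yaw": 0, "jaw": -0.3}, {"dx": 0, "dy": 0, "dz": 0, "yaw": 0, "jaw": -0.3}, {"dx": 0, "dy": 0, "dz": -0.03, "yaw": 0, "jaw": -0.3}, {"dx": 0, "dy": 0, "dz": -0.05, "yaw": 0, "jaw": -0.3}]'

```text
clock: 8.25
ee_pos: [0.5135, 0.0391, 0.3521]
eef_rot: [[0.991, -0.135, -0.006], [-0.135, -0.991, -0.0], [-0.006, 0.001, -1.0]]
force: [1.3, 0.3, 0.3]
width: 0.0549
grasp_force: 0.0
```

Request:
play_rows --steps '[{"dx": 0, "dy": -0.05, "dz": -0.03, "yaw": 0, "jaw": -0.3}, {"dx": 0, "dy": -0.05, "dz": 0, "yaw": 0, "jaw": -0.3}, {"dx": 0, "dy": -0.05, "dz": 0, "yaw": 0, "jaw": -0.3}, {"dx": 0, "dy": -0.05, "dz": 0, "yaw": 0, "jaw": -0.3}, {"dx": 0, "dy": -0.05, "dz": 0, "yaw": 0, "jaw": -0.3}]'

```text
clock: 8.75
ee_pos: [0.5468, 0.2821, 0.3801]
eef_rot: [[0.991, -0.135, 0.003], [-0.135, -0.991, 0.001], [0.002, -0.001, -1.0]]
force: [0.7, 1.1, -0.1]
width: 0.0556
grasp_force: 0.0
```

```bash
python3 -c "
from h import *
st(M,.166);go(.481,.3127,.178,19.2);pic('pics/d4.png',(220,160,100),(200,170,100))"
```

```text
t 8.75 S [0.0643 0.2443 0.1005] F [ 0.3881  1.1794 -0.3761] w 0.05561015479882635 g 0.0
t 8.75 p [0.5468 0.2821 0.3801] ang -7.75 yaw -26.95 d [-0.0699 -0.0212  0.2019] w 0.05561015479882635 F [ 0.6902  1.0959 -0.0762] g 0.0 j6 2.163710172871938
```

View pics/d4.png

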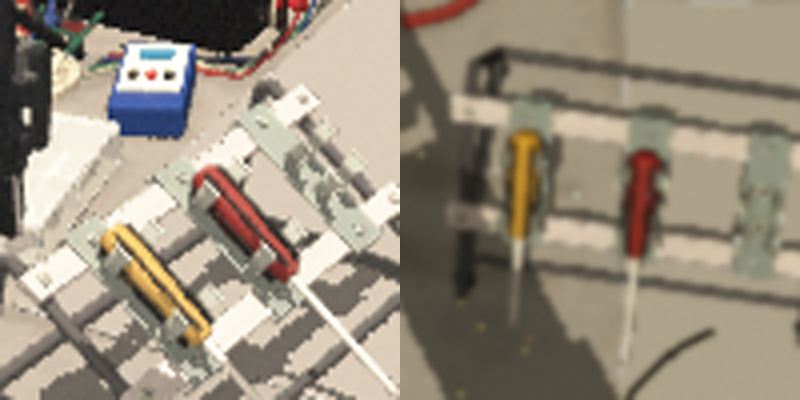

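```bash
cat >>h.py <<'E'
def world(O,q):
    R=np.array([strip(0,e) for e in np.eye(3)]); return O+R@np.array(q)
E
python3 -c "
from h import *
s=snapshot('side');t=snapshot('top')
for z in(.015,.020,.025):
  P=np.array([world(M,(x,0,z)) for x in(.0485,-.037,-.1465)])
  a=(proj(s,P)-[220,160]+.4)*4; b=(proj(t,P)-[200,170]+.4)*4
  print(z,a.tolist(),b.tolist())
"
```

```text
0.015 [[194.077589779852, 165.55849455806], [281.93117213142057, 263.51714495658564], [396.2456984464558, 390.9803219725844]] [[247.67567004461998, 145.37610270418028], [237.1489018284586, 243.60687747154643], [224.54822970893085, 361.1903332362955]]
0.02 [[197.48032118928253, 161.45667318007176], [285.6001041987332, 259.6570898936909], [400.26603788147384, 387.4404557389488]] [[246.83380779127705, 148.56293083144053], [236.29976098335564, 247.0009257984918], [223.692989478905, 364.80800721117805]]
0.025 [[200.90175686912298, 157.3323047459115], [289.28934480299665, 255.77566837607898], [404.30883205308476, 383.88081834789364]] [[245.98658764497836, 151.7700409987926], [235.4453776537151, 250.4159285359752], [222.83266401205648, 368.4471917842103]]
```

```bash
cat >>h.py <<'E'
def sil(s,mask,O,box):
    # pixels -> strip plane y=0 (x,z)
    x0,y0,w,h=box; p=np.argwhere(mask[y0:y0+h,x0:x0+w]>0)[:,::-1]+[x0,y0]
    Y=world(0*O,(0,1,0)); out=[]
    for u in p.astype(float):
        C,d=ray(s,u); k=((O-C)@Y)/(d@Y); out.append(strip(O,C+k*d))
    return p,np.array(out)
E
python3 -c "
from h import *
s=snapshot('side');h=cv2.cvtColor(s['color'],cv2.COLOR_RGB2HSV)
m=cv2.inRange(h,(0,120,50),(8,255,255))|cv2.inRange(h,(172,120,50),(180,255,255))
p,q=sil(s,m,M,(262,195,45,45));print(len(p),'red x',q[:,0].min(),q[:,0].max())
for a in np.arange(-.045,.05,.01):
    k=q[abs(q[:,0]-a)<.005]; print(round(a,3),len(k),k[:,2].min() if len(k) else 0,k[:,2].max() if len(k) else 0)
# yellow for reference (strip L)
L=2*M-Rr; m=cv2.inRange(h,(15,130,80),(32,255,255)); p,q=sil(s,m,L,(235,205,50,55));print('yel',len(p),q[:,0].min(),q[:,0].max())
for a in np.arange(-.045,.05,.01):
    k=q[abs(q[:,0]-a)<.005]; print(round(a,3),len(k),k[:,2].min() if len(k) else 0,k[:,2].max() if len(k) else 0)
"
```

```text
162 red x -0.04516292475147115 0.04193420340946789
-0.045 12 0.0029995573075324157 0.024361476108595827
-0.035 20 0.002404080422606189 0.02657231913080438
-0.025 8 0.020142329858174466 0.026005731494995975
-0.015 19 0.0034713888049123314 0.02736743991726788
-0.005 21 0.0025766484751126896 0.027084213844585283
0.005 25 0.0022778504927871146 0.02901325089014939
0.015 25 -0.0017951829668001905 0.028164939796629925
0.025 14 0.0033481266306049505 0.029813315713322387
0.035 14 0.004719101397249549 0.029247916359580163
0.045 4 0.0044206640896541135 0.020571276257018573
yel 150 -0.04241579090303154 0.044338389050433046
-0.045 7 0.005136465995216953 0.021298807777887292
-0.035 19 0.0019157190433883 0.026304239214166046
-0.025 8 0.019701841869754443 0.02816900267140347
-0.015 18 0.0024901298067487093 0.026909100490756833
-0.005 23 0.0014924027516899966 0.028776606029691898
0.005 22 0.0008256195280584661 0.03001508340085607
0.015 23 0.002401058297560154 0.02970076152612401
0.025 9 0.0020679030321722907 0.028755971918894077
0.035 11 0.0033117509247048704 0.028124587780435816
0.045 10 0.0026452608047811466 0.021820480006633988
```

Request:
play_rows --steps '[{"dx": -0.035, "dy": -0.0106, "dz": 0, "yaw": 0, "jaw": -0.3}, {"dx": -0.035, "dy": -0.0106, "dz": 0, "yaw": 0, "jaw": -0.3}, {"dx": 0, "dy": 0, "dz": 0.03, "yaw": -8.5, "jaw": -0.3}, {"dx": 0, "dy": 0, "dz": 0.03, "yaw": -8.5, "jaw": -0.3}, {"dx": 0, "dy": 0, "dz": 0.03, "yaw": -8.5, "jaw": -0.3}]'

```text
clock: 9.5
ee_pos: [0.4798, 0.3088, 0.2895]
eef_rot: [[0.951, 0.309, 0.002], [0.309, -0.951, 0.001], [0.002, -0.0, -1.0]]
force: [0.3, -0.4, 0.2]
width: 0.0556
grasp_force: 0.0
```

Request:
play_rows --steps '[{"dx": 0, "dy": 0, "dz": 0.02, "yaw": -1.4, "jaw": -0.3}, {"dx": 0, "dy": 0, "dz": 0, "yaw": 0, "jaw": -0.3}]'

```text
clock: 9.7
ee_pos: [0.4793, 0.3083, 0.2672]
eef_rot: [[0.945, 0.326, -0.005], [0.326, -0.945, -0.003], [-0.006, 0.002, -1.0]]
force: [0.7, -0.7, -0.2]
width: 0.0554
grasp_force: 0.0
```

```bash
python3 -c "
from h import *
go(.481,.3127,.1795,19.2)"
```

```text
t 9.7 p [0.4793 0.3083 0.2672] ang 19.03 yaw -0.17 d [ 0.0036 -0.0038  0.0877] w 0.05544251915417741 F [ 0.732  -0.7359 -0.2332] g 0.0 j6 1.7903671966486652
```

Request:
play_rows --steps '[{"dx": 0.0036, "dy": -0.0038, "dz": 0.04, "yaw": 0, "jaw": -0.3}, {"dx": 0, "dy": 0, "dz": 0.0477, "yaw": 0, "jaw": -0.3}, {"dx": 0, "dy": 0, "dz": 0, "yaw": 0, "jaw": -0.3}, {"dx": 0, "dy": 0, "dz": 0, "yaw": 0, "jaw": 1}, {"dx": 0, "dy": 0, "dz": 0, "yaw": 0, "jaw": 1}]' --squeeze 25

```text
clock: 10.2
ee_pos: [0.4832, 0.3153, 0.1848]
eef_rot: [[0.945, 0.327, 0.005], [0.327, -0.945, 0.003], [0.005, -0.001, -1.0]]
force: [-0.2, -0.8, 0.7]
width: 0.027
grasp_force: 0.0
```

Request:
play_rows --steps '[{"dx": 0, "dy": 0, "dz": 0, "yaw": 0, "jaw": 1}, {"dx": 0, "dy": 0, "dz": 0, "yaw": 0, "jaw": 1}, {"dx": 0, "dy": 0, "dz": 0, "yaw": 0, "jaw": 1}, {"dx": 0, "dy": 0, "dz": 0, "yaw": 0, "jaw": 1}]'

```text
clock: 10.6
ee_pos: [0.483, 0.3155, 0.185]
eef_rot: [[0.945, 0.328, 0.005], [0.328, -0.945, 0.003], [0.006, -0.001, -1.0]]
force: [-0.5, -1.1, 7.8]
width: 0.0193
grasp_force: 24.5
```

Request:
play_rows --steps '[{"dx": 0, "dy": 0, "dz": -0.02, "yaw": 0, "jaw": 1}, {"dx": 0, "dy": 0, "dz": -0.05, "yaw": 0, "jaw": 1}, {"dx": 0, "dy": 0, "dz": -0.05, "yaw": 0, "jaw": 1}, {"dx": 0, "dy": 0, "dz": -0.05, "yaw": 0, "jaw": 1}, {"dx": 0, "dy": 0, "dz": -0.02, "yaw": 0, "jaw": 1}]'

```text
clock: 11.1
ee_pos: [0.4822, 0.3152, 0.379]
eef_rot: [[0.945, 0.328, 0.01], [0.328, -0.945, 0.006], [0.011, -0.003, -1.0]]
force: [0.2, 0.6, -1.4]
width: 0.0192
grasp_force: 23.7
```

```bash
python3 -c "
from h import *
go(.45,-.05,.36,-7.8);pic('pics/p1.png',(150,170,160),(140,170,110))"
```

```text
t 11.1 p [0.4822 0.3152 0.379 ] ang 19.15 yaw 26.95 d [-0.1505  0.3345  0.0165] w 0.019193648485253838 F [ 0.2353  0.6029 -1.3965] g 23.666804259910634 j6 1.7956072774343261
```

View pics/p1.png

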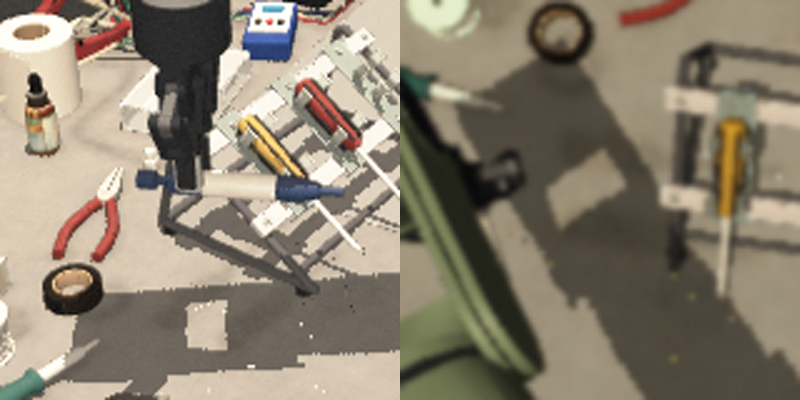

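Request:
play_rows --steps '[{"dx": 0, "dy": 0, "dz": 0.045, "yaw": 0, "jaw": 1}, {"dx": 0, "dy": 0, "dz": 0.045, "yaw": 0, "jaw": 1}, {"dx": 0, "dy": 0, "dz": 0.045, "yaw": 0, "jaw": 1}, {"dx": 0, "dy": 0, "dz": 0.04, "yaw": 0, "jaw": 1}, {"dx": 0, "dy": 0, "dz": 0, "yaw": 0, "jaw": 1}]'

```text
clock: 11.7
ee_pos: [0.4792, 0.3134, 0.1908]
eef_rot: [[0.945, 0.328, -0.012], [0.328, -0.945, -0.008], [-0.014, 0.003, -1.0]]
force: [-0.7, -0.1, -0.8]
width: 0.0193
grasp_force: 23.9
```

```bash
python3 -c "
from h import *
go(.481,.3127,.185,19.2)"
```

```text
t 11.7 p [0.4792 0.3134 0.1908] ang 19.16 yaw -0.04 d [0.0016 0.0012 0.0058] w 0.019261458272372082 F [-0.6744 -0.0542 -0.8426] g 23.870600341138157 j6 1.7955638322407714
```

Request:
play_rows --steps '[{"dx": 0, "dy": 0, "dz": 0.004, "yaw": 0, "jaw": 1}, {"dx": 0, "dy": 0, "dz": 0, "yaw": 0, "jaw": 0.1}, {"dx": 0, "dy": 0, "dz": 0, "yaw": 0, "jaw": 0.1}, {"dx": 0, "dy": 0, "dz": 0.004, "yaw": 0, "jaw": 0.1}, {"dx": 0, "dy": 0, "dz": 0.004, "yaw": 0, "jaw": 0.1}]'

```text
clock: 12.2
ee_pos: [0.4822, 0.3152, 0.1859]
eef_rot: [[0.945, 0.328, 0.002], [0.328, -0.945, 0.001], [0.002, -0.0, -1.0]]
force: [-1.2, -0.2, 0.1]
width: 0.0388
grasp_force: 0.0
```

Request:
play_rows --steps '[{"dx": 0, "dy": 0, "dz": 0, "yaw": 0, "jaw": 0.1}, {"dx": 0, "dy": 0, "dz": 0, "yaw": 0, "jaw": 0.1}]'

```text
clock: 12.4
ee_pos: [0.4819, 0.315, 0.1849]
eef_rot: [[0.945, 0.328, -0.0], [0.328, -0.945, -0.0], [-0.0, 0.0, -1.0]]
force: [0.4, 0.1, -0.2]
width: 0.0386
grasp_force: 0.0
```

```bash
python3 -c "
from h import *
go(.481,.3127,.178,19.2)
s=snapshot('top')
t=s;bg=cv2.medianBlur(t['color'],31).astype(int);h=cv2.cvtColor(s['color'],cv2.COLOR_RGB2HSV)
s=snapshot('side');h=cv2.cvtColor(s['color'],cv2.COLOR_RGB2HSV)
m=cv2.inRange(h,(100,90,20),(130,255,255));m[:290]=0;m[345:]=0;m[:,:200]=0;m[:,300:]=0
q=np.array([onz(s,u[::-1].astype(float),.011)[:2] for u in np.argwhere(m>0)])
v=q-np.array([.449,.3015]);a=np.radians(19.2);k=v@[np.cos(a),np.sin(a)];print(len(q),k.min(),k.max())"
```

```text
t 12.4 p [0.4819 0.315  0.1849] ang 19.15 yaw -0.05 d [-0.0016  0.0019  0.0069] w 0.03857643222059213 F [ 0.3587  0.1382 -0.1946] g 0.0 j6 1.7955717783870793
69 -0.07606654051545726 0.08052010151577361
```

Request:
play_rows --steps '[{"dx": -0.001, "dy": 0.001, "dz": 0.007, "yaw": 0, "jaw": 0.1}, {"dx": 0, "dy": 0, "dz": 0, "yaw": 0, "jaw": 0.1}, {"dx": 0, "dy": 0, "dz": 0, "yaw": 0, "jaw": 0.1}]'

```text
clock: 12.8
ee_pos: [0.4812, 0.3137, 0.1775]
eef_rot: [[0.945, 0.328, -0.001], [0.328, -0.945, -0.001], [-0.001, 0.0, -1.0]]
force: [-0.4, -0.6, 0.8]
width: 0.0386
grasp_force: 0.0
```

Request:
play_rows --steps '[{"dx": 0, "dy": 0, "dz": 0, "yaw": 0, "jaw": 1}, {"dx": 0, "dy": 0, "dz": 0, "yaw": 0, "jaw": 1}, {"dx": 0, "dy": 0, "dz": 0, "yaw": 0, "jaw": 1}, {"dx": 0, "dy": 0, "dz": 0, "yaw": 0, "jaw": 1}, {"dx": 0, "dy": 0, "dz": 0, "yaw": 0, "jaw": 1}]'

```text
clock: 13.3
ee_pos: [0.4814, 0.3139, 0.178]
eef_rot: [[0.945, 0.328, 0.0], [0.328, -0.945, 0.0], [0.0, -0.0, -1.0]]
force: [-1.1, -0.4, 1.0]
width: 0.0203
grasp_force: 24.5
```

Request:
play_rows --steps '[{"dx": 0, "dy": 0, "dz": -0.02, "yaw": 0, "jaw": 1}, {"dx": 0, "dy": 0, "dz": -0.045, "yaw": 0, "jaw": 1}, {"dx": 0, "dy": 0, "dz": -0.045, "yaw": 0, "jaw": 1}, {"dx": 0, "dy": 0, "dz": -0.045, "yaw": 0, "jaw": 1}, {"dx": 0, "dy": 0, "dz": -0.04, "yaw": 0, "jaw": 1}]'

```text
clock: 13.8
ee_pos: [0.4811, 0.3136, 0.3751]
eef_rot: [[0.945, 0.328, 0.001], [0.328, -0.945, 0.0], [0.001, -0.0, -1.0]]
force: [-0.4, 0.1, -1.0]
width: 0.0204
grasp_force: 24.7
```

Request:
play_rows --steps '[{"dx": 0, "dy": 0, "dz": 0, "yaw": 7, "jaw": 1}, {"dx": 0, "dy": 0, "dz": 0, "yaw": 7, "jaw": 1}, {"dx": 0, "dy": 0, "dz": 0, "yaw": 7, "jaw": 1}, {"dx": 0, "dy": 0, "dz": 0, "yaw": 5.95, "jaw": 1}, {"dx": 0, "dy": 0, "dz": 0, "yaw": 0, "jaw": 1}]'

```text
clock: 14.3
ee_pos: [0.4812, 0.3137, 0.3726]
eef_rot: [[0.991, -0.135, -0.0], [-0.135, -0.991, -0.0], [-0.0, 0.001, -1.0]]
force: [0.4, 0.4, -0.6]
width: 0.02
grasp_force: 24.6
```

```bash
python3 -c "
from h import *
G=(M+Rr)/2
p=world(G,(-.005,0,.07))+[0,0,.167];print(p);go(*p,-7.8)"
```

```text
[0.4698 0.0006 0.3157]
t 14.3 p [0.4812 0.3137 0.3726] ang -7.78 yaw 0.02 d [0.0311 0.3117 0.0571] w 0.01998212845305636 F [ 0.4329  0.3826 -0.6349] g 24.644427853636444 j6 2.2643920004810223
```

Request:
play_rows --steps '[{"dx": 0.0039, "dy": 0.039, "dz": 0, "yaw": 0, "jaw": 1}, {"dx": 0.0039, "dy": 0.039, "dz": 0, "yaw": 0, "jaw": 1}, {"dx": 0.0039, "dy": 0.039, "dz": 0, "yaw": 0, "jaw": 1}, {"dx": 0.0039, "dy": 0.039, "dz": 0, "yaw": 0, "jaw": 1}, {"dx": 0.0039, "dy": 0.039, "dz": 0, "yaw": 0, "jaw": 1}]'

```text
clock: 14.8
ee_pos: [0.4738, 0.1165, 0.3728]
eef_rot: [[0.991, -0.133, 0.0], [-0.133, -0.991, -0.0], [0.0, 0.0, -1.0]]
force: [0.7, -1.0, -1.2]
width: 0.0202
grasp_force: 24.7
```

Request:
play_rows --steps '[{"dx": 0.0039, "dy": 0.039, "dz": 0, "yaw": 0, "jaw": 1}, {"dx": 0.0039, "dy": 0.039, "dz": 0, "yaw": 0, "jaw": 1}, {"dx": 0.0039, "dy": 0.039, "dz": 0, "yaw": 0, "jaw": 1}, {"dx": 0, "dy": 0, "dz": 0, "yaw": 0, "jaw": 1}, {"dx": 0, "dy": 0, "dz": 0, "yaw": 0, "jaw": 1}]'

```text
clock: 15.3
ee_pos: [0.4698, -0.0001, 0.3729]
eef_rot: [[0.991, -0.136, -0.0], [-0.136, -0.991, 0.0], [-0.0, -0.0, -1.0]]
force: [0.2, 0.3, -0.5]
width: 0.0202
grasp_force: 24.8
```

```bash
cat >>h.py <<'E'
G=(M+Rr)/2
def pumptilt(O,ygrip):
    # blue/white pump silhouette from side view in vertical plane through grip y (strip frame)
    s=snapshot('side');h=cv2.cvtColor(s['color'],cv2.COLOR_RGB2HSV)
    m=cv2.inRange(h,(100,110,20),(130,255,255))
    o=get_obs()['ee_pos'];u=proj(s,o-[0,0,.167])[0].astype(int)
    x0,y0=u[0]-60,u[1]-60
    p,q=sil(s,m,world(O,(0,ygrip,0)),(x0,y0,130,130))
    q=q[(abs(q[:,0])<.2)&(abs(q[:,2])<.2)]
    print(len(q),u)
    hx=np.c_[q[:,0]*np.cos(.6283)-q[:,2]*np.sin(.6283),q[:,0]*np.sin(.6283)+q[:,2]*np.cos(.6283)]
    v=cv2.fitLine(hx.astype(np.float32),cv2.DIST_HUBER,0,.001,.001).ravel();print('tilt',np.degrees(np.arctan2(v[1],v[0])),'strip x ext',q[:,0].min(),q[:,0].max(),'z ext',q[:,2].min(),q[:,2].max())
E
python3 -c "
from h import *
p=world(G,(-.005,0,.07))+[0,0,.167];go(*p,-7.8);pumptilt(G,0)"
```

```text
t 15.3 p [ 0.4698 -0.0001  0.3729] ang -7.83 yaw -0.03 d [-0.0001 -0.0007  0.0572] w 0.02022210743366355 F [ 0.2462  0.2501 -0.465 ] g 24.841106648091227 j6 1.6824143050942801
216 [302 177]
tilt -30.013144 strip x ext -0.0500660984153984 0.14256309935957515 z ext -0.06664218981785161 0.16231117367390682
```

Request:
play_rows --steps '[{"dx": 0, "dy": 0, "dz": 0.03, "yaw": 0, "jaw": 1}, {"dx": 0, "dy": 0, "dz": 0.027, "yaw": 0, "jaw": 1}, {"dx": 0.0088, "dy": 0, "dz": 0.0121, "yaw": 0, "jaw": 1}, {"dx": 0.0059, "dy": 0, "dz": 0.0081, "yaw": 0, "jaw": 1}, {"dx": 0, "dy": 0, "dz": 0, "yaw": 0, "jaw": 1}]' --squeeze 20

```text
clock: 15.85
ee_pos: [0.4858, -0.0011, 0.2953]
eef_rot: [[0.991, -0.134, 0.0], [-0.134, -0.991, -0.0], [0.0, 0.0, -1.0]]
force: [-0.2, -0.1, -1.2]
width: 0.0201
grasp_force: 24.8
```

Request:
play_rows --steps '[{"dx": 0.0029, "dy": 0, "dz": 0.004, "yaw": 0, "jaw": 1}, {"dx": 0.0029, "dy": 0, "dz": 0.004, "yaw": 0, "jaw": 1}, {"dx": 0, "dy": 0, "dz": 0, "yaw": 0, "jaw": 1}]'

```text
clock: 16.15
ee_pos: [0.4906, -0.0024, 0.2878]
eef_rot: [[0.991, -0.136, 0.001], [-0.136, -0.991, -0.0], [0.001, 0.0, -1.0]]
force: [0.1, 0.2, -1.1]
width: 0.0204
grasp_force: 24.8
```

Request:
play_rows --steps '[{"dx": 0.0029, "dy": 0, "dz": 0.004, "yaw": 0, "jaw": 1}, {"dx": 0.0029, "dy": 0, "dz": 0.004, "yaw": 0, "jaw": 1}, {"dx": 0, "dy": 0, "dz": 0, "yaw": 0, "jaw": 1}]'

```text
clock: 16.45
ee_pos: [0.4962, -0.0032, 0.2793]
eef_rot: [[0.991, -0.136, -0.001], [-0.136, -0.991, -0.0], [-0.001, 0.0, -1.0]]
force: [-0.0, 0.1, -1.0]
width: 0.0204
grasp_force: 24.8
```

```bash
cat >>h.py <<'E'
def pumptilt(O,ygrip,off=.167):
    s=snapshot('side');h=cv2.cvtColor(s['color'],cv2.COLOR_RGB2HSV)
    m=cv2.inRange(h,(100,110,20),(130,255,255))
    o=get_obs()['ee_pos'];g=strip(O,o-[0,0,off])
    p,q=sil(s,m,world(O,(0,ygrip,0)),(180,90,240,220))
    v=(q-g)[:,[0,2]]; r=np.hypot(*v.T); v=v[r<.135]
    best=[]
    for a in np.arange(-45,30,1.):
        c,sn=np.cos(np.radians(a)),np.sin(np.radians(a)); ok=abs(-sn*v[:,0]+c*v[:,1])<.009; k=v[ok]@[c,sn]
        best.append((ok.sum(),a,k.min() if ok.any() else 0,k.max() if ok.any() else 0))
    best.sort(key=lambda b:-b[0]); print('angle rel slope',best[:5])
E
python3 -c "
from h import *
st(G,.167);pumptilt(G,0)"
```

```text
t 16.45 S [-0.0049 -0.0002  0.0249] F [-0.592   0.0516 -0.756 ] w 0.020430056526315167 g 24.819766245782375
angle rel slope [(np.int64(71), np.float64(-27.0), np.float64(-0.0740910200505564), np.float64(0.13475988224149246)), (np.int64(70), np.float64(-26.0), np.float64(-0.0740839600831952), np.float64(0.13485921116498248)), (np.int64(69), np.float64(-25.0), np.float64(-0.07405433342392524), np.float64(0.13491746066634117)), (np.int64(66), np.float64(-24.0), np.float64(-0.07400214909731391), np.float64(0.13493461300220608)), (np.int64(65), np.float64(-28.0), np.float64(-0.07407551117547437), np.float64(0.13436900644340347))]
```

Request:
play_rows --steps '[{"dx": -0.0088, "dy": 0, "dz": -0.0121, "yaw": 0, "jaw": 1}, {"dx": -0.0088, "dy": 0, "dz": -0.0121, "yaw": 0, "jaw": 1}, {"dx": 0.0121, "dy": 0, "dz": -0.0088, "yaw": 0, "jaw": 1}, {"dx": 0.0029, "dy": 0, "dz": 0.004, "yaw": 0, "jaw": 1}, {"dx": 0.0029, "dy": 0, "dz": 0.004, "yaw": 0, "jaw": 1}]'

```text
clock: 17.0
ee_pos: [0.496, -0.0031, 0.3053]
eef_rot: [[0.991, -0.136, 0.001], [-0.136, -0.991, -0.0], [0.001, -0.0, -1.0]]
force: [0.4, -0.1, -1.3]
width: 0.0202
grasp_force: 24.8
```

Request:
play_rows --steps '[{"dx": 0.0029, "dy": 0, "dz": 0.004, "yaw": 0, "jaw": 1}, {"dx": 0, "dy": 0, "dz": 0, "yaw": 0, "jaw": 1}]'

```text
clock: 17.2
ee_pos: [0.4989, -0.0035, 0.2996]
eef_rot: [[0.991, -0.136, -0.002], [-0.136, -0.991, -0.0], [-0.002, 0.0, -1.0]]
force: [-0.1, 0.1, -0.4]
width: 0.0199
grasp_force: 24.8
```

Request:
play_rows --steps '[{"dx": 0.0029, "dy": 0, "dz": 0.004, "yaw": 0, "jaw": 1}, {"dx": 0, "dy": 0, "dz": 0, "yaw": 0, "jaw": 1}]'

```text
clock: 17.4
ee_pos: [0.5021, -0.004, 0.296]
eef_rot: [[0.991, -0.136, -0.001], [-0.136, -0.991, -0.0], [-0.001, 0.0, -1.0]]
force: [0.0, -0.0, -0.7]
width: 0.0204
grasp_force: 24.8
```

Request:
play_rows --steps '[{"dx": 0.0029, "dy": 0, "dz": 0.004, "yaw": 0, "jaw": 1}, {"dx": 0, "dy": 0, "dz": 0, "yaw": 0, "jaw": 1}]'

```text
clock: 17.6
ee_pos: [0.5048, -0.0043, 0.2923]
eef_rot: [[0.991, -0.136, -0.002], [-0.136, -0.991, 0.0], [-0.002, -0.0, -1.0]]
force: [-1.7, 0.1, 1.0]
width: 0.0204
grasp_force: 24.9
```

```bash
python3 -c "
from h import *
st(G,.167);pumptilt(G,0)"
```

```text
t 17.6 S [ 0.0098 -0.0001  0.0303] F [-0.7571 -0.1465  1.7917] w 0.02036567437589371 g 24.93902707938105
angle rel slope [(np.int64(87), np.float64(-33.0), np.float64(-0.07588087518566916), np.float64(0.13461085682812154)), (np.int64(85), np.float64(-32.0), np.float64(-0.07595706909457821), np.float64(0.13452491871805924)), (np.int64(84), np.float64(-34.0), np.float64(-0.07578156722710401), np.float64(0.1347358107843487)), (np.int64(82), np.float64(-35.0), np.float64(-0.07565917546904896), np.float64(0.13481972290739586)), (np.int64(81), np.float64(-31.0), np.float64(-0.07663997327699473), np.float64(0.13459762400176864))]
```

Request:
play_rows --steps '[{"dx": 0.0029, "dy": 0, "dz": 0.004, "yaw": 0, "jaw": 1}, {"dx": 0, "dy": 0, "dz": 0, "yaw": 0, "jaw": 1}]'

```text
clock: 17.85
ee_pos: [0.5066, -0.0045, 0.288]
eef_rot: [[0.991, -0.136, -0.005], [-0.136, -0.991, 0.0], [-0.005, 0.0, -1.0]]
force: [-4.5, 2.0, 1.9]
width: 0.0203
grasp_force: 24.4
```

Request:
play_rows --steps '[{"dx": 0.0029, "dy": 0, "dz": 0.004, "yaw": 0, "jaw": 1}, {"dx": 0, "dy": 0, "dz": 0, "yaw": 0, "jaw": 1}]'

```text
clock: 18.05
ee_pos: [0.51, -0.0051, 0.2841]
eef_rot: [[0.991, -0.136, -0.003], [-0.136, -0.991, 0.0], [-0.003, 0.0, -1.0]]
force: [-3.8, 1.0, 0.4]
width: 0.0206
grasp_force: 23.7
```

Request:
play_rows --steps '[{"dx": 0.0029, "dy": 0, "dz": 0.004, "yaw": 0, "jaw": 1}, {"dx": 0, "dy": 0, "dz": 0, "yaw": 0, "jaw": 1}]'

```text
clock: 18.25
ee_pos: [0.5135, -0.0055, 0.2804]
eef_rot: [[0.991, -0.136, -0.001], [-0.136, -0.991, -0.0], [-0.001, 0.0, -1.0]]
force: [-4.5, 0.2, 0.5]
width: 0.0205
grasp_force: 23.3
```

```bash
python3 -c "
from h import *
st(G,.167);pumptilt(G,0)"
```

```text
t 18.25 S [ 0.0099 -0.0002  0.0155] F [-3.342  -0.3716  2.9906] w 0.020459688748749563 g 23.25818917597644
angle rel slope [(np.int64(95), np.float64(-28.0), np.float64(0.07785802690521212), np.float64(0.13437320132197023)), (np.int64(92), np.float64(-27.0), np.float64(0.0778373200327977), np.float64(0.1344538393559596)), (np.int64(90), np.float64(-26.0), np.float64(0.07779290315867424), np.float64(0.13449352144799756)), (np.int64(87), np.float64(-29.0), np.float64(0.07785501746840356), np.float64(0.13425163190915573)), (np.int64(87), np.float64(-25.0), np.float64(0.07772478981265185), np.float64(0.13449223551053444))]
```

Request:
play_rows --steps '[{"dx": 0.0024, "dy": 0, "dz": 0.0032, "yaw": 0, "jaw": 1}, {"dx": 0, "dy": 0, "dz": 0, "yaw": 0, "jaw": 1}]'

```text
clock: 18.5
ee_pos: [0.5162, -0.0059, 0.2773]
eef_rot: [[0.991, -0.136, 0.0], [-0.136, -0.991, -0.0], [0.0, 0.0, -1.0]]
force: [-2.4, -0.2, 0.6]
width: 0.0201
grasp_force: 22.9
```

Request:
play_rows --steps '[{"dx": 0.0018, "dy": 0, "dz": 0.0024, "yaw": 0, "jaw": 1}, {"dx": 0, "dy": 0, "dz": 0, "yaw": 0, "jaw": 1}]'

```text
clock: 18.7
ee_pos: [0.5177, -0.0062, 0.2752]
eef_rot: [[0.991, -0.135, -0.0], [-0.135, -0.991, -0.0], [-0.0, 0.0, -1.0]]
force: [-4.9, -0.2, 3.5]
width: 0.0205
grasp_force: 24.4
```

```bash
sed -i 's/v=v\[r<.135\]/v=v[(r<.125)\&(v[:,0]<-.03)]/' h.py; python3 -c "
from h import *
st(G,.167);pumptilt(G,0)"
```

```text
t 18.7 S [ 0.0103 -0.0002  0.0088] F [-1.8292 -0.9001  5.6774] w 0.020543008322847035 g 24.42143684718758
angle rel slope [(np.int64(1), np.float64(-4.0), np.float64(-0.08112392753505096), np.float64(-0.08112392753505096)), (np.int64(1), np.float64(-3.0), np.float64(-0.08125473575990126), np.float64(-0.08125473575990126)), (np.int64(1), np.float64(-2.0), np.float64(-0.08136079300510679), np.float64(-0.08136079300510679)), (np.int64(1), np.float64(-1.0), np.float64(-0.08144206696460327), np.float64(-0.08144206696460327)), (np.int64(1), np.float64(0.0), np.float64(-0.08149853288155531), np.float64(-0.08149853288155531))]
```

Request:
play_rows --steps '[{"dx": -0.0118, "dy": 0, "dz": -0.0162, "yaw": 0, "jaw": 1}, {"dx": -0.0118, "dy": 0, "dz": -0.0162, "yaw": 0, "jaw": 1}, {"dx": -0.0118, "dy": 0, "dz": -0.0162, "yaw": 0, "jaw": 1}, {"dx": 0, "dy": 0, "dz": 0, "yaw": 0, "jaw": 1}]'

```text
clock: 19.15
ee_pos: [0.483, -0.0012, 0.3257]
eef_rot: [[0.991, -0.135, 0.006], [-0.135, -0.991, -0.0], [0.006, -0.001, -1.0]]
force: [0.5, -0.1, -1.8]
width: 0.0203
grasp_force: 22.6
```

```bash
python3 -c "
from h import *
st(G,.167);pumptilt(G,0)
p=world(Rr,(.0427,0,.065))+[0,0,.167];go(*p,-7.8)"
```

```text
t 19.15 S [ 0.0116 -0.0001  0.0703] F [-0.6508 -0.0062 -1.7987] w 0.020300615099463865 g 22.58653689699713
angle rel slope [(np.int64(2), np.float64(-5.0), np.float64(-0.08750638257103727), np.float64(-0.07462367372899417)), (np.int64(2), np.float64(-4.0), np.float64(-0.08758860137575575), np.float64(-0.07474691537013692)), (np.int64(2), np.float64(-3.0), np.float64(-0.08764413984400533), np.float64(-0.0748473883767683)), (np.int64(2), np.float64(-2.0), np.float64(-0.0876729810582306), np.float64(-0.07492506214383718)), (np.int64(2), np.float64(-1.0), np.float64(-0.08767511623311829), np.float64(-0.07497991301116168))]
t 19.2 p [ 0.4833 -0.0013  0.3247] ang -7.79 yaw 0.01 d [ 0.028   0.0449 -0.0149] w 0.020657268168250337 F [-0.5385  0.6633 -1.3755] g 22.586676563951187 j6 1.6803976679976613
```

```bash
sed -i 's/(100,110,20),(130,255,255)/(98,70,10),(135,255,255)/' h.py; python3 -c "
from h import *
pumptilt(G,0)
s=snapshot('side');c=s['color']
g=strip(G,get_obs()['ee_pos']-[0,0,.167])
for a in(-36,-20,-10,0,8):
  r=np.radians(a);P=np.array([world(G,(g[0]-k*np.cos(r),g[1],g[2]-k*np.sin(r))) for k in(.045,.065,.08,.1,.115)])
  u=proj(s,P).round().astype(int);print(a,[(*x,*map(int,c[x[1],x[0]])) for x in u])"
```

```text
angle rel slope [(np.int64(68), np.float64(-6.0), np.float64(-0.11661213347281149), np.float64(-0.06846646930848868)), (np.int64(67), np.float64(-5.0), np.float64(-0.11655121324155997), np.float64(-0.06833715291202117)), (np.int64(63), np.float64(-7.0), np.float64(-0.11663753251856011), np.float64(-0.06857493015515526)), (np.int64(59), np.float64(-8.0), np.float64(-0.11662740264201045), np.float64(-0.0686625024137963)), (np.int64(58), np.float64(-4.0), np.float64(-0.11645479038169808), np.float64(-0.06870443688885342))]
-36 [(np.int64(312), np.int64(199), 214, 200, 181), (np.int64(319), np.int64(201), 214, 199, 179), (np.int64(324), np.int64(202), 214, 199, 181), (np.int64(331), np.int64(205), 215, 198, 180), (np.int64(336), np.int64(207), 214, 200, 180)]
-20 [(np.int64(312), np.int64(203), 213, 195, 172), (np.int64(318), np.int64(207), 206, 190, 171), (np.int64(323), np.int64(210), 214, 199, 181), (np.int64(329), np.int64(214), 217, 201, 181), (np.int64(334), np.int64(217), 216, 201, 180)]
-10 [(np.int64(311), np.int64(205), 233, 220, 196), (np.int64(317), np.int64(210), 167, 159, 151), (np.int64(321), np.int64(213), 61, 66, 81), (np.int64(327), np.int64(219), 55, 62, 78), (np.int64(331), np.int64(222), 94, 91, 97)]
0 [(np.int64(309), np.int64(207), 218, 198, 174), (np.int64(315), np.int64(212), 181, 168, 153), (np.int64(319), np.int64(217), 39, 47, 66), (np.int64(324), np.int64(222), 98, 91, 88), (np.int64(328), np.int64(227), 88, 82, 77)]
8 [(np.int64(308), np.int64(208), 184, 169, 149), (np.int64(313), np.int64(214), 250, 242, 228), (np.int64(316), np.int64(219), 213, 197, 178), (np.int64(321), np.int64(225), 215, 199, 181), (np.int64(324), np.int64(230), 125, 116, 107)]
```

Request:
play_rows --steps '[{"dx": 0.014, "dy": 0.0225, "dz": -0.0075, "yaw": 0, "jaw": 1}, {"dx": 0.014, "dy": 0.0224, "dz": -0.0075, "yaw": 0, "jaw": 1}, {"dx": 0, "dy": 0, "dz": 0, "yaw": 0, "jaw": 1}, {"dx": 0.0059, "dy": 0, "dz": 0.0081, "yaw": 0, "jaw": 1}, {"dx": 0.0059, "dy": 0, "dz": 0.0081, "yaw": 0, "jaw": 1}]' --squeeze 40

```text
clock: 19.8
ee_pos: [0.5162, -0.0509, 0.321]
eef_rot: [[0.991, -0.135, -0.001], [-0.135, -0.991, 0.0], [-0.001, -0.0, -1.0]]
force: [-0.1, 0.1, -0.5]
width: 0.0197
grasp_force: 42.3
```

Request:
play_rows --steps '[{"dx": 0.0029, "dy": 0, "dz": 0.004, "yaw": 0, "jaw": 1}, {"dx": 0, "dy": 0, "dz": 0, "yaw": 0, "jaw": 1}, {"dx": 0, "dy": 0, "dz": 0, "yaw": 0, "jaw": 1}]'

```text
clock: 20.1
ee_pos: [0.5188, -0.0512, 0.3181]
eef_rot: [[0.991, -0.135, -0.001], [-0.135, -0.991, 0.0], [-0.001, 0.0, -1.0]]
force: [0.1, -0.5, -1.3]
width: 0.0196
grasp_force: 42.3
```

```bash
python3 -c "
from h import *
st(Rr,.167);p=world(Rr,(.0427,0,.04))+[0,0,.167];go(*p,-7.8)"
```

```text
t 20.1 S [0.0414 0.0003 0.0393] F [-0.6464 -0.4965 -1.0945] w 0.01959831749292757 g 42.32948497286998
t 20.1 p [ 0.5188 -0.0512  0.3181] ang -7.76 yaw 0.04 d [ 0.0007  0.0003 -0.0014] w 0.01959831749292757 F [ 0.0519 -0.5082 -1.2654] g 42.32948497286998 j6 1.5858360487149108
```

Request:
play_rows --steps '[{"dx": 0.0041, "dy": 0.0003, "dz": 0.0031, "yaw": 0, "jaw": 1}, {"dx": 0.0024, "dy": 0, "dz": 0.0032, "yaw": 0, "jaw": 1}, {"dx": 0, "dy": 0, "dz": 0, "yaw": 0, "jaw": 1}]'

```text
clock: 20.4
ee_pos: [0.5254, -0.0527, 0.3119]
eef_rot: [[0.991, -0.136, -0.0], [-0.136, -0.991, -0.0], [-0.0, 0.0, -1.0]]
force: [0.6, -0.6, -0.7]
width: 0.0194
grasp_force: 42.4
```

Request:
play_rows --steps '[{"dx": 0.0024, "dy": 0, "dz": 0.0032, "yaw": 0, "jaw": 1}, {"dx": 0, "dy": 0, "dz": 0, "yaw": 0, "jaw": 1}]'

```text
clock: 20.6
ee_pos: [0.5277, -0.0531, 0.3087]
eef_rot: [[0.991, -0.136, -0.0], [-0.136, -0.991, -0.0], [-0.0, 0.0, -1.0]]
force: [0.1, -0.4, -0.4]
width: 0.0196
grasp_force: 42.3
```

Request:
play_rows --steps '[{"dx": 0.0018, "dy": 0, "dz": 0.0024, "yaw": 0, "jaw": 1}, {"dx": 0, "dy": 0, "dz": 0, "yaw": 0, "jaw": 1}]'

```text
clock: 20.8
ee_pos: [0.5293, -0.0534, 0.3066]
eef_rot: [[0.991, -0.136, -0.001], [-0.136, -0.991, -0.0], [-0.001, 0.0, -1.0]]
force: [-0.4, -0.7, 0.2]
width: 0.0193
grasp_force: 42.5
```

```bash
python3 -c "
from h import *
st(Rr,.167);pumptilt(Rr,0)"
```

```text
t 20.8 S [ 0.0433 -0.0005  0.0237] F [-0.1262 -0.7068  0.341 ] w 0.019309871595480126 g 42.45601987699047
angle rel slope [(np.int64(58), np.float64(-5.0), np.float64(-0.11769946893823405), np.float64(-0.06896490738949594)), (np.int64(57), np.float64(-6.0), np.float64(-0.11776290392754858), np.float64(-0.06882566187257882)), (np.int64(55), np.float64(-7.0), np.float64(-0.11779046719553192), np.float64(-0.0694072376910867)), (np.int64(51), np.float64(-8.0), np.float64(-0.11778215034614564), np.float64(-0.06931709530994802)), (np.int64(49), np.float64(-9.0), np.float64(-0.1177379559127826), np.float64(-0.06920583827008815))]
```

Request:
play_rows --steps '[{"dx": 0.0018, "dy": 0, "dz": 0.0024, "yaw": 0, "jaw": 1}, {"dx": 0, "dy": 0, "dz": 0, "yaw": 0, "jaw": 1}]'

```text
clock: 21.05
ee_pos: [0.5309, -0.0536, 0.3041]
eef_rot: [[0.991, -0.135, -0.001], [-0.135, -0.991, -0.0], [-0.001, 0.0, -1.0]]
force: [-2.4, -1.3, 2.3]
width: 0.0196
grasp_force: 42.6
```

Request:
play_rows --steps '[{"dx": 0.0018, "dy": 0, "dz": 0.0024, "yaw": 0, "jaw": 1}, {"dx": 0, "dy": 0, "dz": 0, "yaw": 0, "jaw": 1}]'

```text
clock: 21.25
ee_pos: [0.5326, -0.0539, 0.3017]
eef_rot: [[0.991, -0.135, -0.002], [-0.135, -0.991, -0.0], [-0.002, 0.001, -1.0]]
force: [-2.9, -0.4, 2.3]
width: 0.0194
grasp_force: 42.6
```

Request:
play_rows --steps '[{"dx": 0.0018, "dy": 0, "dz": 0.0024, "yaw": 0, "jaw": 1}, {"dx": 0, "dy": 0, "dz": 0, "yaw": 0, "jaw": 1}]'

```text
clock: 21.45
ee_pos: [0.5343, -0.054, 0.2993]
eef_rot: [[0.991, -0.136, -0.002], [-0.136, -0.991, 0.0], [-0.002, 0.0, -1.0]]
force: [-3.7, -0.8, 5.0]
width: 0.0196
grasp_force: 42.2
```

```bash
python3 -c "
from h import *
st(Rr,.167);pumptilt(Rr,0)"
```

```text
t 21.45 S [ 0.043  -0.0004  0.0148] F [ 0.073  -1.2719  6.1462] w 0.019615500688246953 g 42.210289972572355
angle rel slope [(np.int64(62), np.float64(-10.0), np.float64(-0.12129002691813577), np.float64(-0.06799186826333846)), (np.int64(61), np.float64(-11.0), np.float64(-0.12136783829042731), np.float64(-0.06795051767201817)), (np.int64(59), np.float64(-12.0), np.float64(-0.12140867984345893), np.float64(-0.06788846869476353)), (np.int64(57), np.float64(-13.0), np.float64(-0.12141253913649794), np.float64(-0.0678057402322941)), (np.int64(54), np.float64(-9.0), np.float64(-0.12117526942868212), np.float64(-0.06801250787293373))]
```

Request:
play_rows --steps '[{"dx": 0.0018, "dy": 0, "dz": 0.0024, "yaw": 0, "jaw": 1}, {"dx": 0, "dy": 0, "dz": 0, "yaw": 0, "jaw": 1}]'

```text
clock: 21.7
ee_pos: [0.5359, -0.0542, 0.2971]
eef_rot: [[0.991, -0.136, -0.003], [-0.136, -0.991, 0.0], [-0.003, 0.0, -1.0]]
force: [-6.6, -0.7, 7.5]
width: 0.0198
grasp_force: 42.1
```

Request:
play_rows --steps '[{"dx": 0.0018, "dy": 0, "dz": 0.0024, "yaw": 0, "jaw": 1}, {"dx": 0, "dy": 0, "dz": 0, "yaw": 0, "jaw": 1}]'

```text
clock: 21.9
ee_pos: [0.5366, -0.0543, 0.296]
eef_rot: [[0.991, -0.136, -0.006], [-0.136, -0.991, 0.001], [-0.006, 0.0, -1.0]]
force: [-13.3, 1.4, 17.5]
width: 0.0194
grasp_force: 43.1
```

```bash
python3 -c "
from h import *
st(Rr,.167);pumptilt(Rr,0)"
```

```text
t 21.9 S [ 0.0429 -0.0004  0.0108] F [-0.5134 -0.421  21.9999] w 0.019365887389195504 g 43.13385015295353
angle rel slope [(np.int64(58), np.float64(-11.0), np.float64(-0.12102650570729219), np.float64(-0.06990813884189201)), (np.int64(58), np.float64(-10.0), np.float64(-0.12096783908057937), np.float64(-0.06992871876543155)), (np.int64(55), np.float64(-12.0), np.float64(-0.12104830648795648), np.float64(-0.06986626422204588)), (np.int64(54), np.float64(-9.0), np.float64(-0.12087232447824085), np.float64(-0.06992799772382045)), (np.int64(53), np.float64(-13.0), np.float64(-0.12103323478184325), np.float64(-0.06980310766130801))]
```

Request:
play_rows --steps '[{"dx": -0.0012, "dy": 0, "dz": -0.0016, "yaw": 0, "jaw": 0.1}, {"dx": 0, "dy": 0, "dz": 0, "yaw": 0, "jaw": 0.1}, {"dx": 0, "dy": 0, "dz": 0, "yaw": 0, "jaw": 0.1}, {"dx": 0, "dy": 0, "dz": -0.03, "yaw": 0, "jaw": 0.1}, {"dx": 0, "dy": 0, "dz": -0.04, "yaw": 0, "jaw": 0.1}]'

```text
clock: 22.45
ee_pos: [0.5372, -0.0543, 0.3647]
eef_rot: [[0.991, -0.136, -0.005], [-0.136, -0.991, 0.001], [-0.005, -0.0, -1.0]]
force: [0.7, 0.4, 0.3]
width: 0.0387
grasp_force: 0.0
```

Request:
play_rows --steps '[{"dx": -0.03, "dy": 0, "dz": 0, "yaw": 0, "jaw": 1}, {"dx": -0.03, "dy": 0, "dz": 0, "yaw": 0, "jaw": 1}, {"dx": 0, "dy": 0, "dz": 0, "yaw": 0, "jaw": 1}, {"dx": 0, "dy": 0, "dz": 0, "yaw": 0, "jaw": 1}, {"dx": 0, "dy": 0, "dz": 0, "yaw": 0, "jaw": 1}]'

```text
clock: 22.95
ee_pos: [0.4787, -0.0463, 0.3662]
eef_rot: [[0.991, -0.136, 0.001], [-0.136, -0.991, -0.0], [0.001, 0.0, -1.0]]
force: [-0.3, 0.8, -0.4]
width: 0.0002
grasp_force: 0.0
```

```bash
cat >>h.py <<'E'
def meas(name=None):
    s=snapshot('side');h=cv2.cvtColor(s['color'],cv2.COLOR_RGB2HSV)
    m=cv2.inRange(h,(98,70,10),(135,255,255))
    p,q=sil(s,m,Rr,(260,150,100,110)); q=q[(q[:,2]>-.01)&(q[:,2]<.055)]
    for lo,hi in((-.095,-.075),(-.075,-.055),(-.055,-.035),(-.035,-.02),(.02,.035),(.035,.05),(.05,.065),(.065,.08),(.08,.1)):
        k=q[(q[:,0]>lo)&(q[:,0]<hi)]
        if len(k)>2: print(lo,len(k),'z %.4f..%.4f mean %.4f'%(k[:,2].min(),k[:,2].max(),k[:,2].mean()))
    if len(q): print('x',q[:,0].min(),q[:,0].max())
    return s
E
python3 -c "
from h import *
meas()
p=world(Rr,(-.041,0,.06))+[0,0,.173];go(*p,-7.8)"
```

```text
-0.075 12 z 0.0297..0.0386 mean 0.0358
-0.055 34 z 0.0179..0.0374 mean 0.0285
-0.035 20 z 0.0171..0.0381 mean 0.0264
0.035 23 z -0.0013..0.0202 mean 0.0096
0.05 28 z -0.0024..0.0197 mean 0.0078
0.065 16 z -0.0035..0.0102 mean 0.0038
0.08 14 z -0.0070..0.0168 mean 0.0023
x -0.07358416179432796 0.12110126905442557
t 23.0 p [ 0.4787 -0.0463  0.3661] ang -7.79 yaw 0.01 d [-0.0385 -0.0003  0.0736] w -4.4518214019341145e-05 F [ 0.047  -0.3432  0.148 ] g 0.0 j6 1.5864391893154042
```

Request:
play_rows --steps '[{"dx": -0.0385, "dy": -0.0003, "dz": 0, "yaw": 0, "jaw": 1}, {"dx": 0, "dy": 0, "dz": 0.04, "yaw": 0, "jaw": 1}, {"dx": 0, "dy": 0, "dz": 0.0336, "yaw": 0, "jaw": 1}, {"dx": 0, "dy": 0, "dz": 0, "yaw": 0, "jaw": 1}, {"dx": 0.0059, "dy": 0, "dz": 0.0081, "yaw": 0, "jaw": 1}]'

```text
clock: 23.5
ee_pos: [0.4465, -0.0417, 0.2851]
eef_rot: [[0.991, -0.136, 0.001], [-0.136, -0.991, -0.0], [0.001, 0.0, -1.0]]
force: [0.1, -0.3, 1.0]
width: 0.0
grasp_force: 0.0
```

Request:
play_rows --steps '[{"dx": 0.0029, "dy": 0, "dz": 0.004, "yaw": 0, "jaw": 1}, {"dx": 0, "dy": 0, "dz": 0, "yaw": 0, "jaw": 1}]'

```text
clock: 23.7
ee_pos: [0.4495, -0.0421, 0.281]
eef_rot: [[0.991, -0.136, 0.002], [-0.136, -0.991, -0.0], [0.002, 0.0, -1.0]]
force: [0.8, -0.2, 0.0]
width: -0.0001
grasp_force: 0.0
```

```bash
python3 -c "
from h import *
st(Rr,.173)"
```

```text
t 23.7 S [-0.0405 -0.0001  0.0455] F [ 0.6521 -0.0868 -0.4522] w -7.648479923942456e-05 g 9.977765384749926e-09
```

Request:
play_rows --steps '[{"dx": 0.0024, "dy": 0, "dz": 0.0032, "yaw": 0, "jaw": 1}, {"dx": 0, "dy": 0, "dz": 0, "yaw": 0, "jaw": 1}]'

```text
clock: 23.9
ee_pos: [0.4509, -0.0423, 0.2775]
eef_rot: [[0.991, -0.136, 0.001], [-0.136, -0.991, -0.0], [0.001, 0.0, -1.0]]
force: [-0.3, 0.4, 0.0]
width: -0.0003
grasp_force: 0.3
```

Request:
play_rows --steps '[{"dx": 0.0018, "dy": 0, "dz": 0.0024, "yaw": 0, "jaw": 1}, {"dx": 0, "dy": 0, "dz": 0, "yaw": 0, "jaw": 1}]'

```text
clock: 24.1
ee_pos: [0.4524, -0.0425, 0.2748]
eef_rot: [[0.991, -0.136, -0.0], [-0.136, -0.991, -0.0], [-0.0, 0.0, -1.0]]
force: [-1.2, 0.4, 0.3]
width: 0.0002
grasp_force: 0.7
```

Request:
play_rows --steps '[{"dx": 0.0018, "dy": 0, "dz": 0.0024, "yaw": 0, "jaw": 1}, {"dx": 0, "dy": 0, "dz": 0, "yaw": 0, "jaw": 1}]'

```text
clock: 24.3
ee_pos: [0.4544, -0.0427, 0.2722]
eef_rot: [[0.991, -0.136, 0.0], [-0.136, -0.991, -0.0], [0.0, 0.0, -1.0]]
force: [-2.5, -0.2, -0.8]
width: 0.0001
grasp_force: 0.6
```

```bash
python3 -c "
from h import *
st(Rr,.173)"
```

```text
t 24.3 S [-0.0417 -0.0001  0.0355] F [-2.4746 -0.5159  0.8123] w 9.416069866050805e-05 g 0.5929071319968671
```

Request:
play_rows --steps '[{"dx": 0.0012, "dy": 0, "dz": 0.0016, "yaw": 0, "jaw": 1}, {"dx": 0, "dy": 0, "dz": 0, "yaw": 0, "jaw": 1}]'

```text
clock: 24.5
ee_pos: [0.4559, -0.0429, 0.2708]
eef_rot: [[0.991, -0.136, 0.001], [-0.136, -0.991, -0.0], [0.001, 0.0, -1.0]]
force: [-1.2, 0.4, 1.2]
width: 0.0002
grasp_force: 0.3
```

Request:
play_rows --steps '[{"dx": 0.0012, "dy": 0, "dz": 0.0016, "yaw": 0, "jaw": 1}, {"dx": 0, "dy": 0, "dz": 0, "yaw": 0, "jaw": 1}]'

```text
clock: 24.7
ee_pos: [0.4572, -0.0431, 0.2693]
eef_rot: [[0.991, -0.136, 0.002], [-0.136, -0.991, -0.0], [0.002, 0.0, -1.0]]
force: [-0.2, 0.4, 0.6]
width: 0.0002
grasp_force: 0.0
```

Request:
play_rows --steps '[{"dx": 0.0012, "dy": 0, "dz": 0.0016, "yaw": 0, "jaw": 1}, {"dx": 0, "dy": 0, "dz": 0, "yaw": 0, "jaw": 1}]'

```text
clock: 24.9
ee_pos: [0.4582, -0.0433, 0.2677]
eef_rot: [[0.991, -0.136, 0.001], [-0.136, -0.991, -0.0], [0.001, 0.0, -1.0]]
force: [0.6, 0.1, -0.3]
width: 0.0001
grasp_force: 0.0
```

```bash
python3 -c "
from h import *
st(Rr,.173);meas()"
```

```text
t 24.9 S [-0.0412 -0.      0.0296] F [ 0.2973  0.1436 -0.5425] w 0.00014560192054153932 g 0.0
-0.075 13 z 0.0031..0.0138 mean 0.0082
-0.055 31 z -0.0008..0.0158 mean 0.0072
-0.035 11 z 0.0013..0.0148 mean 0.0075
0.035 27 z 0.0092..0.0311 mean 0.0200
0.05 32 z 0.0110..0.0331 mean 0.0214
0.065 14 z 0.0181..0.0288 mean 0.0242
0.08 14 z 0.0140..0.0335 mean 0.0222
x -0.07377815245935736 0.12110126905442557
```

Request:
play_rows --steps '[{"dx": 0, "dy": 0, "dz": -0.04, "yaw": 0, "jaw": 1}, {"dx": 0, "dy": 0, "dz": -0.045, "yaw": 0, "jaw": 1}, {"dx": 0.04, "dy": 0, "dz": 0, "yaw": 0, "jaw": 1}, {"dx": 0.03, "dy": 0, "dz": 0, "yaw": 0, "jaw": 1}, {"dx": 0, "dy": 0, "dz": 0, "yaw": 0, "jaw": 1}]'

```text
clock: 25.45
ee_pos: [0.5302, -0.0531, 0.3532]
eef_rot: [[0.991, -0.136, 0.005], [-0.136, -0.991, -0.001], [0.005, 0.0, -1.0]]
force: [-1.4, 0.3, -0.3]
width: -0.0001
grasp_force: 0.0
```

```bash
python3 -c "
from h import *
meas()
p=world(Rr,(.034,0,.045))+[0,0,.173];go(*p,-7.8)"
```

```text
-0.075 12 z 0.0031..0.0138 mean 0.0080
-0.055 34 z -0.0008..0.0186 mean 0.0080
-0.035 15 z 0.0013..0.0226 mean 0.0106
0.035 27 z 0.0092..0.0311 mean 0.0200
0.05 33 z 0.0110..0.0331 mean 0.0212
0.065 16 z 0.0181..0.0313 mean 0.0244
0.08 14 z 0.0140..0.0310 mean 0.0220
x -0.07377815245935736 0.12110126905442557
t 25.5 p [ 0.5284 -0.0529  0.3526] ang -7.8 yaw 0.0 d [-0.019  -0.0001  0.0281] w 0.00011450278261585252 F [-0.1151  0.3768 -0.1711] g 0.0 j6 1.5855550767841728
```

Request:
play_rows --steps '[{"dx": -0.019, "dy": 0, "dz": 0, "yaw": 0, "jaw": 1}, {"dx": 0, "dy": 0, "dz": 0.0281, "yaw": 0, "jaw": 1}, {"dx": 0.0029, "dy": 0, "dz": 0.004, "yaw": 0, "jaw": 1}, {"dx": 0, "dy": 0, "dz": 0, "yaw": 0, "jaw": 1}]'

```text
clock: 25.9
ee_pos: [0.5109, -0.0505, 0.3201]
eef_rot: [[0.991, -0.136, -0.002], [-0.136, -0.991, 0.0], [-0.002, 0.0, -1.0]]
force: [0.6, -0.6, 0.5]
width: 0.0005
grasp_force: 0.0
```

Request:
play_rows --steps '[{"dx": 0.0015, "dy": 0, "dz": 0.002, "yaw": 0, "jaw": 1}, {"dx": 0, "dy": 0, "dz": 0, "yaw": 0, "jaw": 1}]'

```text
clock: 26.1
ee_pos: [0.5132, -0.0508, 0.3192]
eef_rot: [[0.991, -0.136, 0.001], [-0.136, -0.991, -0.0], [0.001, 0.0, -1.0]]
force: [-0.5, 0.8, -0.1]
width: -0.0001
grasp_force: 0.0
```

Request:
play_rows --steps '[{"dx": 0.0015, "dy": 0, "dz": 0.002, "yaw": 0, "jaw": 1}, {"dx": 0, "dy": 0, "dz": 0, "yaw": 0, "jaw": 1}]'

```text
clock: 26.3
ee_pos: [0.5145, -0.051, 0.3169]
eef_rot: [[0.991, -0.136, 0.001], [-0.136, -0.991, -0.0], [0.001, 0.0, -1.0]]
force: [0.2, 0.2, -0.2]
width: 0.0
grasp_force: 0.0
```

```bash
python3 -c "
from h import *
st(Rr,.173);meas()"
```

```text
t 26.3 S [ 0.0336 -0.0001  0.036 ] F [ 0.0413  0.1755 -0.2414] w 1.0311619826505825e-05 g 0.0
-0.075 10 z 0.0060..0.0138 mean 0.0100
-0.055 33 z 0.0018..0.0179 mean 0.0092
-0.035 15 z 0.0013..0.0226 mean 0.0106
0.035 19 z 0.0067..0.0253 mean 0.0143
0.05 30 z 0.0084..0.0303 mean 0.0183
0.065 13 z 0.0153..0.0288 mean 0.0215
0.08 16 z 0.0140..0.0283 mean 0.0204
x -0.07567013609387009 0.12110126905442557
```

Request:
play_rows --steps '[{"dx": 0.0012, "dy": 0, "dz": 0.0016, "yaw": 0, "jaw": 1}, {"dx": 0, "dy": 0, "dz": 0, "yaw": 0, "jaw": 1}]'

```text
clock: 26.55
ee_pos: [0.5155, -0.0511, 0.3149]
eef_rot: [[0.991, -0.136, 0.0], [-0.136, -0.991, -0.0], [0.0, 0.0, -1.0]]
force: [1.2, -1.0, 0.3]
width: -0.0
grasp_force: 0.0
```

Request:
play_rows --steps '[{"dx": 0.0012, "dy": 0, "dz": 0.0016, "yaw": 0, "jaw": 1}, {"dx": 0, "dy": 0, "dz": 0, "yaw": 0, "jaw": 1}]'

```text
clock: 26.75
ee_pos: [0.5166, -0.0513, 0.3131]
eef_rot: [[0.991, -0.136, -0.0], [-0.136, -0.991, -0.0], [-0.0, 0.0, -1.0]]
force: [0.6, 0.6, -0.1]
width: 0.0001
grasp_force: 0.0
```

```bash
python3 -c "
from h import *
st(Rr,.173);meas()"
```

```text
t 26.75 S [ 0.0332 -0.      0.0317] F [ 0.3219  0.7058 -0.3698] w 0.00011809961709943418 g 0.0
-0.075 14 z 0.0060..0.0144 mean 0.0109
-0.055 33 z -0.0010..0.0179 mean 0.0078
-0.035 15 z 0.0013..0.0226 mean 0.0106
0.035 26 z -0.0013..0.0200 mean 0.0082
0.05 29 z -0.0019..0.0220 mean 0.0094
0.065 16 z 0.0019..0.0181 mean 0.0099
0.08 14 z 0.0014..0.0168 mean 0.0087
x -0.07755601068398503 0.12110126905442557
```

Request:
play_rows --steps '[{"dx": 0.0006, "dy": 0, "dz": 0.0008, "yaw": 0, "jaw": 1}, {"dx": 0, "dy": 0, "dz": 0, "yaw": 0, "jaw": 1}]'

```text
clock: 27.0
ee_pos: [0.5172, -0.0513, 0.3125]
eef_rot: [[0.991, -0.136, -0.0], [-0.136, -0.991, -0.0], [-0.0, 0.0, -1.0]]
force: [-0.5, 0.1, 0.6]
width: 0.0
grasp_force: 0.0
```

Request:
play_rows --steps '[{"dx": 0.0006, "dy": 0, "dz": 0.0008, "yaw": 0, "jaw": 1}, {"dx": 0, "dy": 0, "dz": 0, "yaw": 0, "jaw": 1}]'

```text
clock: 27.2
ee_pos: [0.5178, -0.0514, 0.3117]
eef_rot: [[0.991, -0.136, -0.0], [-0.136, -0.991, -0.0], [-0.0, 0.0, -1.0]]
force: [0.3, -0.1, -0.0]
width: 0.0
grasp_force: 0.0
```

```bash
python3 -c "
from h import *
st(Rr,.173);meas()"
```

```text
t 27.2 S [ 0.0333 -0.0001  0.0299] F [ 0.2144 -0.0438 -0.1625] w 3.3813076593382817e-05 g 0.0
-0.075 13 z 0.0060..0.0141 mean 0.0106
-0.055 34 z -0.0010..0.0179 mean 0.0079
-0.035 14 z 0.0013..0.0226 mean 0.0111
0.035 24 z -0.0013..0.0200 mean 0.0076
0.05 30 z -0.0019..0.0222 mean 0.0098
0.065 16 z 0.0019..0.0181 mean 0.0099
0.08 17 z 0.0014..0.0179 mean 0.0101
x -0.07755601068398503 0.12110126905442557
```

Request:
play_rows --steps '[{"dx": 0.0012, "dy": 0, "dz": 0.0016, "yaw": 0, "jaw": 1}, {"dx": 0, "dy": 0, "dz": 0, "yaw": 0, "jaw": 1}]'

```text
clock: 27.45
ee_pos: [0.519, -0.0516, 0.3103]
eef_rot: [[0.991, -0.136, 0.0], [-0.136, -0.991, -0.0], [0.0, 0.0, -1.0]]
force: [0.1, -0.4, 1.8]
width: -0.0001
grasp_force: 0.6
```

Request:
play_rows --steps '[{"dx": 0.0009, "dy": 0, "dz": 0.0012, "yaw": 0, "jaw": 1}, {"dx": 0, "dy": 0, "dz": 0, "yaw": 0, "jaw": 1}]'

```text
clock: 27.65
ee_pos: [0.5196, -0.0517, 0.3099]
eef_rot: [[0.991, -0.136, -0.001], [-0.136, -0.991, -0.0], [-0.001, 0.0, -1.0]]
force: [-3.8, 0.9, 7.3]
width: 0.0004
grasp_force: 4.0
```

```bash
python3 -c "
from h import *
st(Rr,.173);meas()
t=snapshot('top');h=cv2.cvtColor(t['color'],cv2.COLOR_RGB2HSV)
m=cv2.inRange(h,(98,70,10),(135,255,255))
"
```

```text
t 27.65 S [ 0.0337 -0.0001  0.0273] F [1.2051 0.4206 8.2048] w 0.0004450232577222023 g 3.970175077265594
-0.075 12 z 0.0060..0.0146 mean 0.0116
-0.055 33 z -0.0008..0.0161 mean 0.0082
-0.035 13 z 0.0013..0.0226 mean 0.0102
0.035 20 z -0.0013..0.0146 mean 0.0058
0.05 30 z -0.0024..0.0222 mean 0.0084
0.065 14 z 0.0019..0.0153 mean 0.0089
0.08 15 z 0.0011..0.0168 mean 0.0082
x -0.07755601068398503 0.12110126905442557
```

Request:
play_rows --steps '[{"dx": -0.0012, "dy": 0, "dz": -0.04, "yaw": 0, "jaw": 1}, {"dx": -0.035, "dy": 0, "dz": 0, "yaw": 0, "jaw": 1}, {"dx": -0.035, "dy": 0, "dz": 0, "yaw": 0, "jaw": 1}, {"dx": 0, "dy": 0, "dz": 0, "yaw": 0, "jaw": 1}, {"dx": 0, "dy": 0, "dz": 0, "yaw": 0, "jaw": 1}]'

```text
clock: 28.25
ee_pos: [0.449, -0.042, 0.3493]
eef_rot: [[0.991, -0.136, 0.001], [-0.136, -0.991, -0.0], [0.001, 0.0, -1.0]]
force: [-0.3, -0.2, -0.3]
width: 0.0003
grasp_force: 0.0
```

```bash
python3 -c "
from h import *
meas()
p=world(Rr,(-.041,0,.032))+[0,0,.173];go(*p,-7.8)"
```

```text
-0.075 12 z 0.0060..0.0141 mean 0.0108
-0.055 35 z -0.0010..0.0164 mean 0.0081
-0.035 15 z 0.0013..0.0229 mean 0.0108
0.035 29 z -0.0013..0.0205 mean 0.0093
0.05 30 z -0.0019..0.0225 mean 0.0097
0.065 15 z 0.0019..0.0181 mean 0.0095
0.08 18 z 0.0014..0.0179 mean 0.0105
x -0.07755601068398503 0.12110126905442557
t 28.3 p [ 0.4498 -0.0421  0.3493] ang -7.79 yaw 0.01 d [ 0.0072 -0.      0.0795] w -0.00015373348336732517 F [-0.1659 -0.5077 -1.0077] g 0.0 j6 1.588097977142393
```

Request:
play_rows --steps '[{"dx": 0.0072, "dy": 0, "dz": 0.04, "yaw": 0, "jaw": 1}, {"dx": 0, "dy": 0, "dz": 0.0395, "yaw": 0, "jaw": 1}, {"dx": 0, "dy": 0, "dz": 0, "yaw": 0, "jaw": 1}, {"dx": 0.0012, "dy": 0, "dz": 0.0016, "yaw": 0, "jaw": 1}, {"dx": 0, "dy": 0, "dz": 0, "yaw": 0, "jaw": 1}]'

```text
clock: 28.8
ee_pos: [0.4588, -0.0433, 0.2691]
eef_rot: [[0.991, -0.136, 0.003], [-0.136, -0.991, -0.0], [0.003, 0.0, -1.0]]
force: [0.4, 0.0, -0.1]
width: -0.0
grasp_force: 0.0
```

Request:
play_rows --steps '[{"dx": 0.0012, "dy": 0, "dz": 0.0016, "yaw": 0, "jaw": 1}, {"dx": 0, "dy": 0, "dz": 0, "yaw": 0, "jaw": 1}]'

```text
clock: 29.0
ee_pos: [0.4595, -0.0435, 0.2677]
eef_rot: [[0.991, -0.136, 0.003], [-0.136, -0.991, -0.001], [0.003, 0.0, -1.0]]
force: [0.9, -0.0, 3.3]
width: -0.0001
grasp_force: 1.2
```

```bash
python3 -c "
from h import *
st(Rr,.173);meas()"
```

```text
t 29.0 S [-0.0402 -0.0001  0.0288] F [2.612  0.1067 2.1288] w -5.578642407022353e-05 g 1.2337514607133926
-0.075 14 z 0.0060..0.0144 mean 0.0109
-0.055 33 z -0.0010..0.0164 mean 0.0077
-0.035 9 z 0.0013..0.0123 mean 0.0064
0.035 29 z -0.0013..0.0205 mean 0.0094
0.05 28 z 0.0004..0.0222 mean 0.0105
0.065 17 z 0.0019..0.0181 mean 0.0101
0.08 13 z 0.0040..0.0168 mean 0.0107
x -0.07755601068398503 0.12110126905442557
```

Request:
play_rows --steps '[{"dx": 0, "dy": 0, "dz": -0.045, "yaw": 0, "jaw": 1}, {"dx": 0, "dy": 0, "dz": -0.045, "yaw": 0, "jaw": 1}, {"dx": 0.025, "dy": -0.045, "dz": 0, "yaw": 0, "jaw": 1}, {"dx": 0.025, "dy": -0.045, "dz": 0, "yaw": 0, "jaw": 1}, {"dx": 0, "dy": 0, "dz": 0, "yaw": 0, "jaw": 1}]'

```text
clock: 29.55
ee_pos: [0.5213, 0.04, 0.3572]
eef_rot: [[0.991, -0.132, 0.005], [-0.132, -0.991, 0.002], [0.004, -0.002, -1.0]]
force: [-1.0, -0.9, -0.5]
width: 0.0005
grasp_force: 0.0
```

```bash
python3 -c "
from h import *
p=world(M,(.010,0,.042))+[0,0,.173];go(*p,-7.8);meas()"
```

```text
t 29.55 p [0.5213 0.04   0.3572] ang -7.57 yaw 0.23 d [-0.0173  0.001   0.0493] w 0.0004729866119963255 F [-1.0282 -0.9309 -0.4916] g 0.0 j6 1.7562542746345986
-0.075 14 z 0.0060..0.0144 mean 0.0109
-0.055 36 z -0.0010..0.0179 mean 0.0084
-0.035 14 z 0.0013..0.0226 mean 0.0107
0.035 28 z -0.0013..0.0205 mean 0.0091
0.05 31 z -0.0016..0.0225 mean 0.0109
0.065 9 z 0.0079..0.0181 mean 0.0126
x -0.07567013609387009 0.07631571209888541
```

Request:
play_rows --steps '[{"dx": -0.0222, "dy": 0.001, "dz": 0.01, "yaw": 0, "jaw": 1}, {"dx": 0, "dy": 0, "dz": 0.04, "yaw": 0, "jaw": 1}, {"dx": 0, "dy": 0, "dz": 0.0028, "yaw": 0, "jaw": 1}, {"dx": 0.0029, "dy": 0, "dz": 0.004, "yaw": 0, "jaw": 1}, {"dx": 0, "dy": 0, "dz": 0, "yaw": 0, "jaw": 1}]'

```text
clock: 30.1
ee_pos: [0.5003, 0.0378, 0.3004]
eef_rot: [[0.991, -0.136, 0.002], [-0.136, -0.991, -0.0], [0.002, -0.0, -1.0]]
force: [-0.7, -0.6, -0.1]
width: -0.0001
grasp_force: 0.0
```

Request:
play_rows --steps '[{"dx": 0.0018, "dy": 0, "dz": 0.0024, "yaw": 0, "jaw": 1}, {"dx": 0, "dy": 0, "dz": 0, "yaw": 0, "jaw": 1}]'

```text
clock: 30.3
ee_pos: [0.5019, 0.0379, 0.2978]
eef_rot: [[0.991, -0.136, 0.002], [-0.136, -0.991, -0.0], [0.002, -0.0, -1.0]]
force: [-0.5, 0.0, 0.5]
width: -0.0001
grasp_force: 0.0
```

Request:
play_rows --steps '[{"dx": 0.0018, "dy": 0, "dz": 0.0024, "yaw": 0, "jaw": 1}, {"dx": 0, "dy": 0, "dz": 0, "yaw": 0, "jaw": 1}]'

```text
clock: 30.5
ee_pos: [0.5035, 0.0378, 0.2953]
eef_rot: [[0.991, -0.136, 0.001], [-0.136, -0.991, -0.0], [0.001, -0.0, -1.0]]
force: [0.1, 0.5, 1.9]
width: -0.0003
grasp_force: 0.8
```

```bash
python3 -c "
from h import *
st(M,.173)"
```

```text
t 30.5 S [ 0.0024 -0.0036  0.032 ] F [1.1449 0.5594 1.4583] w -0.000252762017091646 g 0.7614659002319968
```

Request:
play_rows --steps '[{"dx": -0.0012, "dy": -0.0036, "dz": -0.0016, "yaw": 0, "jaw": 1}, {"dx": 0.0012, "dy": 0, "dz": 0.0016, "yaw": 0, "jaw": 1}, {"dx": 0.0009, "dy": 0, "dz": 0.0012, "yaw": 0, "jaw": 1}, {"dx": 0, "dy": 0, "dz": 0, "yaw": 0, "jaw": 1}]'

```text
clock: 30.9
ee_pos: [0.504, 0.0416, 0.2945]
eef_rot: [[0.991, -0.136, -0.001], [-0.136, -0.991, 0.001], [-0.001, -0.0, -1.0]]
force: [-4.1, 1.0, 9.7]
width: 0.0002
grasp_force: 5.4
```

Request:
play_rows --steps '[{"dx": 0.0009, "dy": 0, "dz": 0.0012, "yaw": 0, "jaw": 1}, {"dx": 0, "dy": 0, "dz": 0, "yaw": 0, "jaw": 1}]'

```text
clock: 31.1
ee_pos: [0.5043, 0.0415, 0.2943]
eef_rot: [[0.991, -0.136, -0.002], [-0.136, -0.991, 0.001], [-0.003, -0.001, -1.0]]
force: [-8.3, 1.8, 18.7]
width: -0.0002
grasp_force: 10.2
```

```bash
python3 -c "
from h import *
st(M,.173)"
```

```text
t 31.1 S [0.0021 0.0002 0.031 ] F [ 4.1807  0.7068 20.115 ] w -0.00016347049818450128 g 10.175762315047905
```

Request:
play_rows --steps '[{"dx": 0, "dy": 0, "dz": -0.04, "yaw": 0, "jaw": 1}, {"dx": 0, "dy": 0, "dz": -0.05, "yaw": 0, "jaw": 1}, {"dx": -0.04, "dy": 0, "dz": -0.05, "yaw": 0, "jaw": 1}, {"dx": -0.04, "dy": -0.04, "dz": -0.03, "yaw": 0, "jaw": 1}, {"dx": 0, "dy": -0.04, "dz": 0, "yaw": 0, "jaw": 1}]'

```text
clock: 31.6
ee_pos: [0.4507, 0.1201, 0.449]
eef_rot: [[0.99, -0.138, 0.007], [-0.138, -0.99, 0.001], [0.006, -0.002, -1.0]]
force: [1.6, 0.4, -0.1]
width: 0.0002
grasp_force: 0.0
```

Request:
play_rows --steps '[{"dx": 0, "dy": -0.05, "dz": 0, "yaw": 0, "jaw": 1}, {"dx": 0, "dy": -0.05, "dz": 0, "yaw": 0, "jaw": 1}, {"dx": 0, "dy": -0.05, "dz": 0, "yaw": 0, "jaw": 1}, {"dx": 0, "dy": -0.05, "dz": 0, "yaw": 0, "jaw": 1}, {"dx": 0, "dy": 0, "dz": 0, "yaw": 0, "jaw": 1}]'

```text
clock: 32.1
ee_pos: [0.4805, 0.3234, 0.4433]
eef_rot: [[0.991, -0.13, -0.001], [-0.13, -0.991, 0.002], [-0.001, -0.002, -1.0]]
force: [-1.1, -0.6, -0.2]
width: 0.0004
grasp_force: 0.0
```

```bash
python3 -c "
from h import *
s=meas();h=cv2.cvtColor(s['color'],cv2.COLOR_RGB2HSV)
m=cv2.inRange(h,(0,120,50),(8,255,255))|cv2.inRange(h,(172,120,50),(180,255,255))
p,q=sil(s,m,M,(262,195,45,45));print(len(p),'red x',q[:,0].min(),q[:,0].max())
for a in(-.035,-.015,.005,.025,.035):
    k=q[abs(q[:,0]-a)<.005]
    if len(k): print(a,k[:,2].min(),k[:,2].max())
t=snapshot('top');c=t['color'];bg=0
def lat(mask,O,z,box):
    x,y,w,hh=box;Z=world(0*O,(0,0,1));out=[]
    for v,u in np.argwhere(mask[y:y+hh,x:x+w]>0)+[y,x]:
        C,d=ray(t,(float(u),float(v)));k=((O+Z*z-C)@Z)/(d@Z);out.append(strip(O,C+k*d))
    q=np.array(out)
    for lo in np.arange(-.1,.1,.02):
        k=q[(q[:,0]>lo)&(q[:,0]<lo+.02)&(abs(q[:,1])<.03)]
        if len(k)>2:print('  x%.2f n%d y %.4f..%.4f mean %.4f'%(lo,len(k),k[:,1].min(),k[:,1].max(),k[:,1].mean()))
h=cv2.cvtColor(c,cv2.COLOR_RGB2HSV)
print('pump');lat(cv2.inRange(h,(98,70,10),(135,255,255)),Rr,.014,(255,180,60,80))
print('red');lat(cv2.inRange(h,(0,120,50),(8,255,255))|cv2.inRange(h,(172,120,50),(180,255,255)),M,.015,(240,180,50,80))
"
```

```text
-0.075 14 z 0.0060..0.0144 mean 0.0109
-0.055 35 z -0.0010..0.0179 mean 0.0082
-0.035 14 z 0.0013..0.0226 mean 0.0107
0.035 29 z -0.0013..0.0205 mean 0.0094
0.05 31 z -0.0016..0.0225 mean 0.0109
0.065 17 z 0.0019..0.0181 mean 0.0101
0.08 16 z 0.0017..0.0176 mean 0.0106
x -0.07755601068398503 0.12110126905442557
163 red x -0.04516292475147115 0.04193420340946789
-0.035 0.002404080422606189 0.02657231913080438
-0.015 0.0034713888049123314 0.02736743991726788
0.005 -0.0037701896755179447 0.02901325089014939
0.025 0.0033481266306049505 0.02731430510069221
0.035 0.004719101397249549 0.029247916359580163
pump
  x-0.08 n3 y 0.0001..0.0010 mean 0.0006
  x-0.06 n18 y -0.0058..0.0062 mean 0.0008
  x-0.04 n3 y 0.0006..0.0066 mean 0.0036
  x0.02 n10 y -0.0052..0.0070 mean 0.0009
  x0.04 n34 y -0.0068..0.0090 mean 0.0011
  x0.06 n19 y -0.0030..0.0069 mean 0.0016
  x0.08 n10 y -0.0021..0.0069 mean 0.0025
red
  x-0.06 n8 y -0.0042..0.0052 mean 0.0005
  x-0.04 n27 y -0.0056..0.0071 mean 0.0010
  x-0.02 n32 y -0.0092..0.0090 mean 0.0013
  x0.00 n38 y -0.0116..0.0102 mean 0.0005
  x0.02 n37 y -0.0089..0.0121 mean 0.0010
  x0.04 n5 y -0.0050..0.0068 mean 0.0009
```

```bash
python3 -c "
from cell import bot
print(bot.hand_in())"
```

```text
the job is handed in; nothing more can be done
None
```

I pressed the pump into the narrow strip and the red screwdriver into the wide strip, both handle end up, until each met the hard floor. My last measurements put both centred and level, with the pump centred along its strip and the screwdriver about 3 mm low along its strip, within the 8 mm allowed. The job was handed in at about 32 s; no verdict was returned.

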